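# Fill the two-tier serving stand from the jug

## Robot

A 7-joint arm with a two-finger parallel gripper is mounted at the origin on the work surface. World frame = base frame: x ahead of the robot, y to its left, z up, the work surface at z = 0. Lengths are in m, angles in rad, forces in N, time in s.
With the tool pointing down it reaches from about 0.4 to 0.85 m from the base axis. Payload 4.5 kg.
Tool frame: the origin (TCP) lies on the centre line of the jaws, within the pads' length; the fingertips stand 8 mm ahead of it and the grasp point (between the pads) lies 11 mm behind it; z points along the fingers, x is the direction in which the jaws open and shut, and the axes are right-handed (so a half turn about z gives the same grasp; the last joint's range is limited). The gripper opens to 88 mm and grips with 3 to 60 N. Pads are 18 mm wide; open, the fingers measure 123 mm over their backs; the gripper's body (75 mm by 187 mm) begins 45 mm behind the grasp point.
Start: joints at [1.229, 0.689, -0.195, 1.565, 0.157, 0.902, -0.215], TCP at [0.229, -0.581, 0.247] pointing down, gripper open.
Joint ranges: [-3.01, 3.01], [-0.46, 2.08], [-1.47, 1.51], [0.13, 2.56], [-1, 4.14], [0.04, 2.09], [-2.66, 2.66]. Speed limits (rad/s): [2.57, 2.57, 3.14, 3.14, 3.14, 3.14, 3.14].

## Interface

Orientations are given as a unit quaternion [x, y, z, w].
In Python, from plant import r gives the robot as it stands.
- The arm moves only by the shell command python3 -m pendant 'ROWS' [FORCE]. ROWS is JSON, a list of rows, each a list of 3 entries, a list of its own where there are three numbers: the turn, a rotation vector about the tool's x, y, z in rad, then the shift along the tool's x, y, z in m, then the opening, from 0 (shut) to 1 (fully open). In form: [[[wx, wy, wz], [tx, ty, tz], claw], ...]. A call has 1 to 10 rows; each row is the pose to reach, as a shift and turn from the pose commanded when the call began, along the tool's axes at that moment; what a row does not reach only later rows make up. A row lasts 1/10 s, in which the tool goes at most 50 mm and 8.59 degrees, less where a joint would pass 70% of its speed; a pose out of reach is approached as far as the arm can. A call with a gripper value outside its range is refused whole. The fingers move at their own pace and stop on an object; FORCE is the grip in N (left out, the last holds). Time passes only in rows, so rows that repeat a pose let the fingers close. It gives the time, the measured TCP pose, the force and the opening at its end, in the units of the state.
- r.get_state(): the state, without advancing time (a new reading comes with each control period).
- r.snapshot(name): name is "scene" or "side" or "wrist"; returns a dict with "image" (400x640x3 uint8, red, green, blue), "mtx" (3x3 intrinsics, pixels), "dist" ([k1, k2, p1, p2, k3] as OpenCV has them; the pictures are not rectified), "R" (3x3) and "t" (3): a world point X has camera coordinates R X + t; the wrist camera has in their place "T_tool_cam" (4x4, takes a point from camera to tool coordinates, whose origin is the TCP and whose axes are the tool frame's). Camera axes: x right, y down, z forward; pixel columns grow to the right and rows downward; lengths in m; the calibration is good to about 2 mm. A picture is of the moment at which its call begins: read the wrist's pose just before it. There is no depth.
- r.finish_job(): hands the job in, once; it reports no verdict.
The state is a dict: "clock": time; "q": joint angles; "qd": joint speeds; "joint_torque": joint torques, N m; "tool_pos": TCP position; "eef_rot": TCP orientation; "contact_force": force on the tool from outside, world axes, zero at the start; "moment": the same for the moment, N m; "opening": opening from 0.0 (shut) to 1.0 (fully open).
Only numpy, scipy, OpenCV 4.12 (cv2) and the standard library are available. Lean on these libraries where they do the work, as an engineer would, in place of code of your own. Each camera call takes 0.05 s, during which the arm holds its last target. There are 200 camera calls.

## Task

Pick up the blue jug by its handle, turn it so its spout faces the lower tray of the serving stand, and with the spout held low over that tray tip all five tomatoes out over the spout into it; then stand the empty jug upright on the worktop again. Then take the loose top tray by its handle and lower it onto the stand so that all four posts come up through its corner holes and it sits level, fully down on the posts, before you let go. Leave the other things on the worktop where they are.

Things in the scene. Friction and masses are not known exactly. Their poses are not given: they have to be found in the camera images.
- jug_center (a point): blue plastic jug, 0.24 kg, open top, holding five tomatoes. On its axis, half-way up (60 mm above its underside). x points to the beak spout, z up. Body 120 mm high, 92 mm wide at the foot, 126 at the rim; the wall flares 8 degrees: balls roll out once it is tipped 95 to 105 degrees. At the start the handle is on the robot's side, the spout away from it, up to 0.8 rad either way.
- jug_handle (a point): point to grip on the jug's D-shaped handle, opposite the spout: 98 mm from the axis (x = -98), 80 mm above the underside; same axes as the jug. The upright bar is 20 mm wide (along y), 12 mm thick (along x), runs from 30 to 118 mm above the underside and leaves about 37 mm between it and the body.
- jug_lip (a point): tip of the jug's beak spout, the lowest point when pouring: x = 80 mm from the axis, 136 mm above the underside, 28 mm wide; same axes as the jug.
- stand: lower tier of a steel stand, on the left or right; it does not shift. Origin: centre of its underside, x along its length, z up. Open tray 240 x 170 mm, floor 16 mm and rim 38 mm above the worktop. Four dark corner posts, 18 mm thick, at x = +-104, y = +-69 mm, rise to a shoulder 105 mm above the worktop; above it an 8 mm pin with round tip reaches 127 mm.
- top_tray: loose top tier, 0.45 kg, lying on the worktop on the other side from the stand. Origin: centre of its underside, x along its length, z up. Steel tray 240 x 170 mm, floor 4 mm thick, rim 20 mm high, 12 mm holes at x = +-104, y = +-69 mm; either way round fits. With all four pins through the holes it rests on the shoulders. A bridge handle stands in its middle.
- top_grip (a point): middle of the dark wooden bar of the top tray's bridge handle: the bar is 14 x 14 mm, 120 mm long along the tray's x, centred 64 mm above the tray's underside (57 to 71 mm), free underneath; same axes as the tray
- tomato0_center (a point): centre of a red cocktail tomato, a ball 32 mm across, 18 g, lying in the jug at the start
- tomato1_center (a point): centre of the second tomato, the same
- tomato2_center (a point): centre of the third tomato, the same
- tomato3_center (a point): centre of the fourth tomato, the same
- tomato4_center (a point): centre of the fifth tomato, the same
- pepper_jar: bystander: amber glass jar with black lid, 52 mm wide, 85 mm high, origin at the centre of its underside; leave it
- sauce_bottle: bystander: yellow squeeze bottle, 60 mm wide, 195 mm high, origin at the centre of its underside; leave it
- ramekin: bystander: small white pot, 80 mm wide, 42 mm high, out to the left, origin at the centre of its underside; leave it
- spoon: bystander: serving spoon with black handle, 220 mm long, lying out to the right, origin at the middle of its length, underneath; leave it
- plates: bystander: stack of white side plates, 160 mm wide, 30 mm high, out to the left, origin at the centre of its underside; leave it

How it is judged:
By the outcome, as a careful person would: the job done as asked, in the order asked, and still so for the second after the job is handed in, with the robot touching nothing.
It also fails if it takes over 72 s, if anything falls off the work surface, if the arm or the gripper's body presses on something with over 40 N, if the wrist force passes 120 N, or if a joint passes its speed limit or range.

## Working session

There is one attempt and no reset: what is moved stays moved. The work goes in short steps, Python scripts to look and compute and a shell command to move; the robot and the scene stay as the last step left them, time stands still between calls to the robot, and variables do not carry over. Pictures are saved under pics/ and viewed, about 8 in all and at most 12, crops included, and the job is handed in when it is done.

```bash
ls; mkdir -p pics
python3 - <<'E'
from plant import r
import cv2,pickle
s=r.get_state(); print({k:(v if not hasattr(v,'round') else v.round(3) if not isinstance(v,float) else v) for k,v in s.items()})
d={}
for n in ("scene","side","wrist"):
    d[n]=r.snapshot(n); 
    print(n,{k:v for k,v in d[n].items() if k!="image"})
pickle.dump((s,d),open("s0.pkl","wb"))
import numpy as np
cv2.imwrite("pics/a_scene.png",d["scene"]["image"][:,:,::-1]);cv2.imwrite("pics/a_side.png",d["side"]["image"][:,:,::-1])
E
```

```text
pics
{'clock': 0.0, 'q': array([ 1.229,  0.69 , -0.195,  1.566,  0.157,  0.902, -0.215]), 'qd': array([-0.001, -0.   , -0.001, -0.   , -0.001, -0.001, -0.   ]), 'joint_torque': array([ 0.0000e+00, -5.2755e+01, -1.2670e+00, -1.5343e+01, -5.3000e-02,
        7.0000e-03,  0.0000e+00]), 'tool_pos': array([ 0.229, -0.581,  0.246]), 'eef_rot': array([ 0.827, -0.563, -0.001, -0.   ]), 'contact_force': array([-0.229,  0.14 , -0.14 ]), 'moment': array([-0.003, -0.031,  0.041]), 'opening': 0.9995834391923825}
scene {'mtx': array([[460.58224187,   0.        , 309.70857229],
       [  0.        , 460.58224187, 200.86701288],
       [  0.        ,   0.        ,   1.        ]]), 'dist': array([-0.02086886,  0.        ,  0.        ,  0.        ,  0.        ]), 'R': array([[ 0.23449241,  0.97211485,  0.00245719],
       [ 0.82110084, -0.19671061, -0.53581559],
       [-0.52039093,  0.12766229, -0.84433146]]), 't': array([-0.15915654, -0.41229663,  2.09550704])}
side {'mtx': array([[449.09695633,   0.        , 326.18749769],
       [  0.        , 449.09695633, 204.01990671],
       [  0.        ,   0
[... 207 characters left out ...]
      [ 0.10114042, -0.86663949, -0.4885761 ]]), 't': array([0.58291378, 0.12559238, 1.50706843])}
wrist {'mtx': array([[299.23212569,   0.        , 319.54965743],
       [  0.        , 299.23212569, 203.60016197],
       [  0.        ,   0.        ,   1.        ]]), 'dist': array([-0.0443985,  0.       ,  0.       ,  0.       ,  0.       ]), 'T_tool_cam': array([[ 9.99999090e-01, -1.17775744e-03, -6.57975388e-04,
         7.36125118e-06],
       [ 1.30760747e-03,  9.66170995e-01,  2.57899010e-01,
        -6.58880246e-02],
       [ 3.31974257e-04, -2.57899635e-01,  9.66171656e-01,
        -1.38310294e-01],
       [ 0.00000000e+00,  0.00000000e+00,  0.00000000e+00,
         1.00000000e+00]])}
```

View pics/a_scene.png

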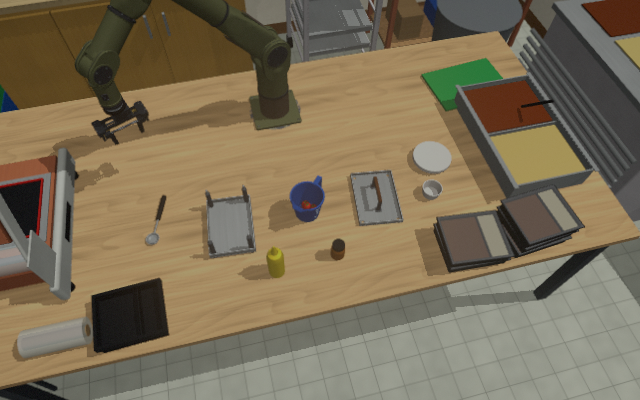

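View pics/a_side.png

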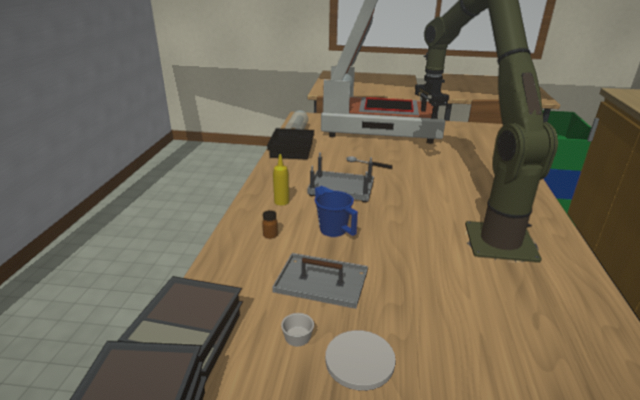

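The scene view shows the jug at (308,200) with its handle at (319,183), the stand at (231,225) and the top tray at (375,197). The side view shows the jug at (336,212), the handle at (352,220), the stand at (342,180) and the tray at (322,278). I'll look at one enlarged composite to pick points.

```bash
cat > h.py <<'E'
import numpy as np,cv2,pickle,json,subprocess
from scipy.spatial.transform import Rotation as Ro
def cam(sn,st=None):
    if "R" in sn: return sn["R"],sn["t"]
    T=np.eye(4);T[:3,:3]=Ro.from_quat(st["eef_rot"]).as_matrix();T[:3,3]=st["tool_pos"]
    M=np.linalg.inv(T@sn["T_tool_cam"]); return M[:3,:3],M[:3,3]
def ray(sn,px,st=None):
    R,t=cam(sn,st); u=cv2.undistortPoints(np.array([[px]],float),sn["mtx"],sn["dist"])[0,0]
    d=R.T@np.array([u[0],u[1],1]); return -R.T@t,d/np.linalg.norm(d)
def onplane(sn,px,z,st=None):
    o,d=ray(sn,px,st); return o+d*(z-o[2])/d[2]
def tri(rs):
    A=0;b=0
    for o,d in rs: P=np.eye(3)-np.outer(d,d);A=A+P;b=b+P@o
    X=np.linalg.solve(A,b); return X,[float(np.linalg.norm((np.eye(3)-np.outer(d,d))@(X-o))) for o,d in rs]
def proj(sn,X,st=None):
    R,t=cam(sn,st); return cv2.projectPoints(np.array(X,float).reshape(-1,3),cv2.Rodrigues(R)[0],t,sn["mtx"],sn["dist"])[0][:,0]
E
python3 - <<'E'
from h import *
s,d=pickle.load(open("s0.pkl","rb"))
a=cv2.resize(d["scene"]["image"][160:270,200:410],None,fx=3.8,fy=3.8,interpolation=cv2.INTER_CUBIC)[:,:,::-1]
b=d["side"]["image"][145:310,265:385]; 
b=cv2.resize(b,None,fx=3.6,fy=3.6,interpolation=cv2.INTER_CUBIC)[:,:,::-1]
cv2.imwrite("pics/b1.png",a);cv2.imwrite("pics/b2.png",b)
for n in ("scene","side"):
    im=d[n]["image"].astype(int);m=((im[:,:,2]>im[:,:,0]+40)&(im[:,:,2]>im[:,:,1]+25)).astype(np.uint8)
    k,l,st,c=cv2.connectedComponentsWithStats(m)
    print(n,[(st[i].tolist(),c[i].round(1).tolist()) for i in range(1,k) if st[i,4]>60])
print(a.shape,b.shape)
E
```

```text
scene [([1, 92, 17, 20, 170], [7.6, 104.0]), ([290, 176, 34, 36, 263], [304.8, 195.1])]
side [([545, 169, 35, 30, 746], [562.3, 182.2]), ([315, 186, 42, 50, 1389], [334.3, 210.6])]
(418, 798, 3) (594, 432, 3)
```

View pics/b1.png

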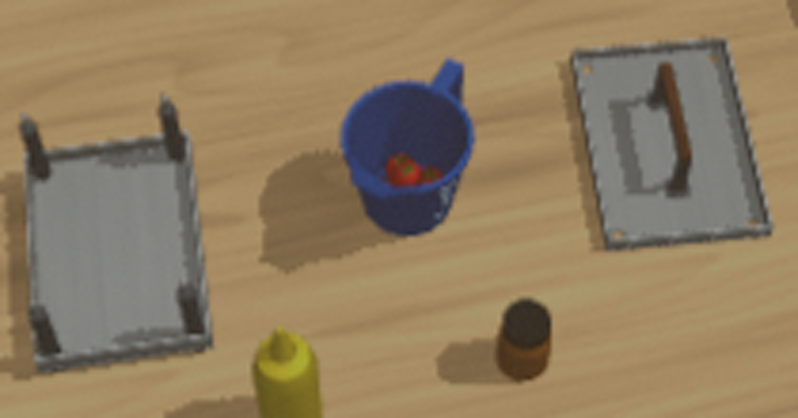

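View pics/b2.png

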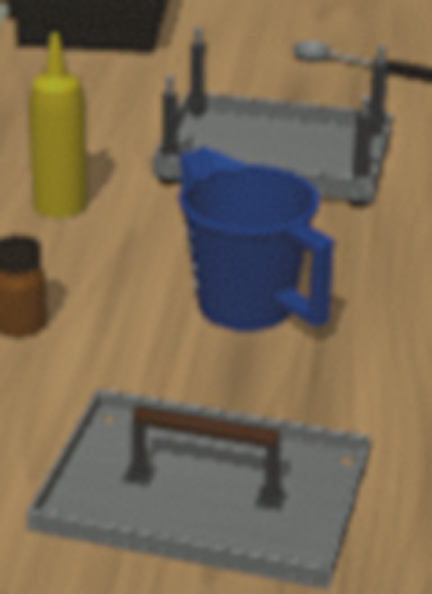

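Run:
```python
from h import *
s,d=pickle.load(open("s0.pkl","rb"))
P={"pinA":((26,118),(380,50)),"pinB":((166,97),(364,98)),"pinC":((40,308),(197,32)),"pinD":((187,287),(169,80)),
"barN":((667,68),(275,437)),"barF":((684,158),(140,412)),"rimc":((407,140),(250,200)),"hand":((455,65),(325,243)),
"spout":((362,186),(186,155)),"t1":((573,52),(368,440)),"t2":((724,42),(328,582)),"t3":((768,232),(32,522)),"t4":((608,244),(98,395))}
for k,(a,b) in P.items():
    X,e=tri([ray(d["scene"],(200+(a[0]+.5)/3.8-.5,160+(a[1]+.5)/3.8-.5)),ray(d["side"],(265+(b[0]+.5)/3.6-.5,145+(b[1]+.5)/3.6-.5))])
    print(k,X.round(4),np.round(e,4))
for n,p,z in (("bottle",(285,280),.195),("jar",(526,312),.085)):
    print(n,onplane(d["scene"],(200+p[0]/3.8,160+p[1]/3.8),z).round(3))
```

```text
pinA [ 0.4561 -0.3408  0.1224] [0.0017 0.0017]
pinB [ 0.4668 -0.2034  0.1268] [0.0019 0.0019]
pinC [ 0.6645 -0.3539  0.1214] [0.0009 0.0009]
pinD [ 0.675  -0.2191  0.1221] [0.0006 0.0006]
barN [0.5078 0.3064 0.0675] [0.0002 0.0002]
barF [0.617  0.2892 0.0667] [0.0005 0.0005]
rimc [0.5618 0.0165 0.116 ] [0.0001 0.0001]
hand [0.487  0.0841 0.1165] [0.0006 0.0006]
spout [ 0.6227 -0.0373  0.1346] [0.0078 0.0078]
t1 [0.4342 0.2314 0.0181] [0.0021 0.0021]
t2 [0.4546 0.3976 0.0097] [0.0028 0.0028]
t3 [0.6887 0.3639 0.0079] [0.0011 0.0011]
t4 [0.6683 0.1999 0.0149] [0.0017 0.0017]
bottle [ 0.731 -0.132  0.195]
jar [0.757 0.086 0.085]
```

```bash
cat >> h.py <<'E'
def Rtool(yaw,al,flip=1):
    # tool z tilted al from straight down towards heading yaw; tool x = flip * left of heading
    jx=np.array([np.cos(yaw),np.sin(yaw),0]);jy=np.array([-jx[1],jx[0],0]);z=np.sin(al)*jx-np.cos(al)*np.array([0,0,1]);x=flip*jy
    return np.c_[x,np.cross(z,x),z]
def rel(st,pos,R):
    R0=Ro.from_quat(st["eef_rot"]).as_matrix()
    w=Ro.from_matrix(R0.T@R).as_rotvec(); t=R0.T@(np.array(pos)-st["tool_pos"])
    print("row",[w.round(3).tolist(),t.round(4).tolist()]," rows>=",round(max(np.linalg.norm(w)/.15,np.linalg.norm(t)/.05),1))
def log(r):
    st=r.get_state(); pickle.dump((st["q"],st["tool_pos"],st["eef_rot"]),open("log.pkl","ab")); return st
E
python3 - <<'E'
from h import *
from plant import r
s=log(r)
rel(s,(.45,-.15,.3),Ro.from_quat(s["eef_rot"]).as_matrix())
rel(s,(.45,-.05,.3),Rtool(-.735,.3,1))
rel(s,(.45,-.05,.3),Rtool(-.735,.3,-1))
E
```

```text
row [[0.0, 0.0, 0.0], [-0.3199, -0.3636, -0.0535]]  rows>= 9.7
row [[-0.19, 0.305, -2.013], [-0.4129, -0.4003, -0.0534]]  rows>= 13.6
row [[0.269, 0.168, 1.102], [-0.4129, -0.4003, -0.0534]]  rows>= 11.6
```

```bash
L='python3 -c "
from h import *
from plant import r
s=log(r);print(s[\"q\"].round(3),s[\"tool_pos\"].round(3))"'
python3 -m pendant '[[[0.03,0.02,0.1],[-0.03,-0.04,-0.03],1],[[0.05,0.03,0.2],[-0.07,-0.07,-0.0534],1],[[0.08,0.05,0.3],[-0.1,-0.11,-0.0534],1],[[0.1,0.07,0.45],[-0.14,-0.15,-0.0534],1],[[0.13,0.08,0.55],[-0.18,-0.19,-0.0534],1]]'; eval $L
python3 -m pendant '[[[0.04,0.02,0.15],[-0.05,-0.02,-0.01],1],[[0.08,0.04,0.3],[-0.1,-0.04,-0.01],1],[[0.12,0.06,0.45],[-0.13,-0.06,-0.01],1]]' ;eval $L
python3 - <<'E'
from h import *
from plant import r
s=r.get_state();rel(s,(.45,-.05,.3),Rtool(-.735,.4,-1)); print(Ro.from_quat(s["eef_rot"]).as_matrix().round(2))
E
```

```text
clock: 0.65
tool_pos: [0.3308, -0.3651, 0.3004]
eef_rot: [-0.639, 0.766, -0.07, 0.031]
contact_force: [1.1, 0.2, 0.7]
opening: 1.004
clock: 0.95
tool_pos: [0.3989, -0.2616, 0.3124]
eef_rot: [-0.487, 0.864, -0.114, 0.054]
contact_force: [0.0, -0.8, 0.4]
opening: 1.002
row [[0.145, 0.044, 0.184], [-0.2075, 0.0664, -0.008]]  rows>= 4.4
[[-0.52 -0.83  0.2 ]
 [-0.85  0.5  -0.14]
 [ 0.02 -0.25 -0.97]]  File "<string>", line 1
    from h import h.py log.pkl pics s0.pkl from plant import r s=log(r);print(s["q"].round(3),s["tool_pos"].round(3))
IndentationError: unexpected indent
  File "<string>", line 1
    from h import h.py log.pkl pics s0.pkl from plant import r s=log(r);print(s["q"].round(3),s["tool_pos"].round(3))
IndentationError: unexpected indent
```

```bash
printf 'from h import *\nfrom plant import r\ns=log(r);print(s["q"].round(3))\n' > l.py; python3 l.py
python3 -m pendant '[[[0.07,0.02,0.08],[-0.05,0.02,0],1],[[0.1,0.03,0.14],[-0.1,0.04,0],1]]'; python3 l.py
python3 -m pendant '[[[0.07,0.02,0.06],[-0.05,0.02,0],1],[[0.1,0.02,0.06],[-0.1,0.03,0],1],[[0.1,0.02,0.06],[-0.1,0.03,0],1]]'; python3 l.py
python3 - <<'E'
from h import *
from plant import r
s=r.get_state();rel(s,(.40,.16,.22),Rtool(-.735,.7,-1))
D=[];f=open("log.pkl","rb")
try:
    while 1: D.append(pickle.load(f))
except EOFError: pass
from scipy.optimize import least_squares
# chain: q0 offset, alternating z,y axes, links along z with lateral elbow offsets
def fk(p,q,sg):
    h,L1,L2,L3,a1,a2,a3,b=p; T=np.eye(4)
    def M(R,t):
        X=np.eye(4);X[:3,:3]=R.as_matrix();X[:3,3]=t;return X
    E=lambda ax,a:Ro.from_euler(ax,a)
    for ax,a,t in (("z",sg[0]*q[0]+b,(a1,0,h)),("y",q[1],(0,0,0)),("z",sg[1]*q[2],(a2,0,L1)),("y",q[3],(-a2,0,0)),("z",sg[2]*q[4],(a3,0,L2)),("y",q[5],(0,0,0)),("z",sg[3]*q[6],(0,0,L3))):
        T=T@M(E(ax,a),(0,0,0))@M(E("z",0),t)
    return T
import itertools
res=[]
for sg in itertools.product((1,-1),repeat=4):
  for b in (0,3.14159):
    def F(p):
        o=[]
        for q,x,e in D:
            T=fk(p,q,sg);Rm=Ro.from_quat(e).as_matrix()
            o+=list(T[:3,3]-x)+list(.3*(T[:3,2]-Rm[:,2]))
        return np.array(o)
    w=least_squares(F,[.33,.4,.4,.25,0,0,0,b]);res.append((w.cost,sg,w.x.round(4)))
res.sort(key=lambda a:a[0])
for a in res[:3]:print(a)
T=fk(res[0][2],D[-1][0],res[0][1]);print((Ro.from_quat(D[-1][2]).inv()*Ro.from_matrix(T[:3,:3])).as_rotvec())
E
```

```text
[ 3.760e-01  3.120e-01  1.100e-01  2.132e+00  2.000e-03  4.490e-01
 -1.640e+00]
clock: 1.15
tool_pos: [0.411, -0.2004, 0.3042]
eef_rot: [-0.438, 0.884, -0.152, 0.066]
contact_force: [0.7, -0.3, -0.8]
opening: 0.995
[ 0.015  0.296  0.32   2.26   0.115  0.293 -2.017]
clock: 1.45
tool_pos: [0.4451, -0.1139, 0.293]
eef_rot: [-0.406, 0.889, -0.196, 0.081]
contact_force: [0.1, 0.5, -0.2]
opening: 0.996
[-0.524  0.384  0.666  2.326  0.185  0.174 -2.396]
row [[0.273, -0.004, 0.024], [-0.178, 0.2238, -0.0246]]  rows>= 5.7
(np.float64(0.00014214613021505928), (-1, -1, -1, 1), array([ 0.3743,  0.6236,  0.3395,  0.4199, -0.0144, -0.0276, -0.033 ,
       -0.0753]))
(np.float64(0.00014214613021505928), (-1, -1, -1, -1), array([ 0.3743,  0.6236,  0.3395,  0.4199, -0.0144, -0.0276, -0.033 ,
       -0.0753]))
(np.float64(0.0031717213054319685), (-1, -1, 1, 1), array([ 0.1529,  0.6458,  0.2668,  0.317 , -0.034 , -0.0127, -0.1021,
       -0.134 ]))
[-0.02635393  0.02252484 -1.58183284]
```

```bash
cat > kin.py <<'E'
from h import *
import itertools,sys
from scipy.optimize import least_squares
LO=np.array([-3.01,-.46,-1.47,.13,-1,.04,-2.66]);HI=np.array([3.01,2.08,1.51,2.56,4.14,2.09,2.66])
def data():
    D=[];f=open("log.pkl","rb")
    try:
        while 1: D.append(pickle.load(f))
    except EOFError: return D
AX=[(0,0,-1),(0,1,0),(0,0,-1),(0,1,0),(0,0,-1),(0,1,0),(0,0,-1)]
def fk(P,q):
    # P: s7, off(7), translations 8x3 simplified
    R=Ro.identity();x=np.zeros(3);tr=P[7:28].reshape(7,3)
    for i in range(7):
        a=np.array(AX[i],float)*(P[-1] if i==6 else 1)
        x=x+R.apply(tr[i]);R=R*Ro.from_rotvec(a*(q[i]+P[i]))
    R=R*Ro.from_euler("z",P[28]); x=x+R.apply([0,0,P[29]]); return x,R
def fit(D):
    best=None
    for s7 in (1,-1):
      for c in (-np.pi/2,np.pi/2,0,np.pi):
        p0=np.zeros(30);tr=p0[7:28].reshape(7,3);tr[1,2]=.35;tr[3,2]=.4;tr[5,2]=.4;p0[28]=c;p0[29]=.3
        F=lambda p:np.concatenate([np.r_[(fk(np.r_[p,s7],q)[0]-x),.3*(Ro.from_quat(e).inv()*fk(np.r_[p,s7],q)[1]).as_rotvec()] for q,x,e in D]+[.003*(p-p0)*np.r_[np.ones(7)*5,np.tile([1,1,.1],7),.1,.1]])
        w=least_squares(F,p0)
        if best is None or w.cost<best[0]: best=(w.cost,np.r_[w.x,s7],w.fun)
    return best
def ik(P,pos,R,qs,n=30,seed=0):
    rng=np.random.default_rng(seed);out=[]
    for k in range(n):
        q0=np.clip(qs+(0 if k==0 else rng.normal(0,.5,7)),LO+.02,HI-.02)
        def F(q):
            x,r=fk(P,q);return np.r_[(x-pos)*5,(Ro.from_matrix(R).inv()*r).as_rotvec(),.003*(q-qs)]
        w=least_squares(F,q0,bounds=(LO+.01,HI-.01));x,r=fk(P,w.x)
        out.append((np.linalg.norm(x-pos),np.linalg.norm((Ro.from_matrix(R).inv()*r).as_rotvec()),w.x))
    out.sort(key=lambda o:o[0]*5+o[1]+.003*np.linalg.norm(o[2]-qs)); return out
E
python3 - <<'E'
from kin import *
D=data();b=fit(D);print(b[0],b[1].round(3).tolist());f=b[2][:6*len(D)].reshape(-1,6);print(f.round(4))
pickle.dump(b[1],open("P.pkl","wb"));P=b[1];q=D[-1][0]
for fl in (1,-1):
  for al in (.6,.8,1.0,1.2):
    o=ik(P,np.array([.489,.082,.08]),Rtool(-.735,al,fl),q,12)[0];print(fl,al,round(o[0],3),round(o[1],3),o[2].round(2))
E
```

```text
3.0607076141340164e-09 [-0.0, 0.0, 0.0, 0.0, -0.0, -0.0, 0.0, -0.001, -0.0, -0.002, 0.001, -0.009, 0.348, -0.001, -0.009, 0.081, 0.002, -0.013, 0.481, -0.001, -0.013, -0.028, 0.0, -0.0, 0.372, 0.0, -0.0, 0.008, 3.142, 0.308, 1.0]
[[ 0. -0.  0.  0. -0. -0.]
 [-0.  0. -0. -0.  0.  0.]
 [ 0.  0.  0.  0.  0.  0.]
 [-0. -0. -0.  0.  0. -0.]]
1 0.6 0.0 0.0 [-0.65  0.93  0.04  2.35  1.98  0.61 -1.82]
1 0.8 0.0 0.0 [-0.81  1.04  0.11  2.38  1.96  0.77 -1.98]
1 1.0 0.0 0.0 [-0.97  1.18  0.2   2.37  1.88  0.87 -2.1 ]
1 1.2 0.0 0.0 [-1.12  1.34  0.3   2.33  1.75  0.89 -2.16]
-1 0.6 0.011 0.145 [-1.03  1.07  0.72  2.2  -0.99  0.05 -1.98]
-1 0.8 0.013 0.174 [-1.23  1.27  0.88  2.21 -0.99  0.05 -2.18]
-1 1.0 0.012 0.166 [-1.38  1.49  0.99  2.21 -0.99  0.05 -2.38]
-1 1.2 0.009 0.123 [-1.51  1.72  1.06  2.21 -0.99  0.05 -2.57]
```

```bash
cat > plan.py <<'E'
from kin import *
H=np.array([-.098,0,.08]);LIP=np.array([.08,0,.136])
def jugR(psi,th): return Ro.from_euler("z",psi)*Ro.from_euler("y",th)
def tcp(jr,handle,al0,fl):
    R=jr.as_matrix()@Rtool(0,al0,fl); return handle+.011*R[:,2],R
def tcp_lip(psi,th,lip,al0,fl):
    jr=jugR(psi,th); return tcp(jr,lip+jr.apply(H-LIP),al0,fl)
if __name__=="__main__":
    P=pickle.load(open("P.pkl","rb"));q=data()[-1][0]
    c=np.array([.5656,-.279]);ys=-.074
    for fl in (1,-1):
      for al in (.5,.7,.9,1.1):
        p0,R0=tcp(jugR(-.735,0),np.array([.489,.082,.08]),al,fl)
        g=[o for o in ik(P,p0,R0,q,10) if o[0]<.002 and o[1]<.01]
        if not g: print(fl,al,"no grasp");continue
        qg=g[0][2]
        for psi in (-2.2,-1.64,-1.2,-.8,-.4):
            l=np.r_[c-.03*np.array([np.cos(psi),np.sin(psi)]),.075]
            row=[];qq=qg
            for th in (0,.4,.8,1.2,1.6,1.9):
                pp,RR=tcp_lip(psi,th,l+np.array([0,0,.15*(th<1)]),al,fl)
                o=ik(P,pp,RR,qq,3)[0];qq2=o[2];row.append((round(o[0]*1000),round(o[1],2),round(np.abs(qq2-qq).max(),1)));qq=qq2
            print(fl,al,psi,row,qq.round(2))
E
time python3 plan.py
```

```text
1 0.5 -2.2 [(0, np.float64(0.0), np.float64(1.3)), (0, np.float64(0.0), np.float64(0.3)), (0, np.float64(0.0), np.float64(0.3)), (0, np.float64(0.0), np.float64(0.4)), (0, np.float64(0.0), np.float64(0.3)), (0, np.float64(0.0), np.float64(0.3))] [ 1.42  1.51 -1.46  1.59  0.08  0.76 -0.02]
1 0.5 -1.64 [(0, np.float64(0.0), np.float64(1.1)), (0, np.float64(0.0), np.float64(0.4)), (0, np.float64(0.0), np.float64(0.4)), (0, np.float64(0.0), np.float64(0.3)), (0, np.float64(0.0), np.float64(0.3)), (0, np.float64(0.0), np.float64(0.2))] [ 1.14  1.46 -1.28  1.09 -0.07  1.56  0.21]
1 0.5 -1.2 [(0, np.float64(0.0), np.float64(0.7)), (0, np.float64(0.0), np.float64(0.9)), (0, np.float64(0.0), np.float64(0.5)), (0, np.float64(0.0), np.float64(0.4)), (0, np.float64(0.0), np.float64(0.5)), (4, np.float64(0.03), np.float64(0.3))] [ 0.9   1.45 -1.11  0.73 -0.09  2.08  0.36]
1 0.5 -0.8 [(0, np.float64(0.0), np.float64(1.0)), (0, np.float64(0.0), np.float64(0.9)), (0, np.float64(0.0), np.float64(0.5)), (0, np.float64(0.0), np.float64(0.3)), (0, np.float64(0.0), np.float64(0.5)), (34, np.float64(0.28)
[... 4140 characters left out ...]
 0.67]
1 1.1 -0.8 [(27, np.float64(0.21), np.float64(1.3)), (6, np.float64(0.05), np.float64(0.7)), (0, np.float64(0.0), np.float64(0.9)), (0, np.float64(0.0), np.float64(0.3)), (0, np.float64(0.0), np.float64(0.5)), (0, np.float64(0.0), np.float64(0.5))] [ 0.81  1.28 -1.28  0.85  0.54  2.08  0.62]
1 1.1 -0.4 [(62, np.float64(0.47), np.float64(2.5)), (21, np.float64(0.17), np.float64(0.6)), (0, np.float64(0.0), np.float64(0.7)), (0, np.float64(0.0), np.float64(0.4)), (0, np.float64(0.0), np.float64(0.6)), (0, np.float64(0.0), np.float64(0.6))] [ 0.58  1.15 -0.64  0.82  0.36  2.08  1.25]
-1 0.5 no grasp
-1 0.7 no grasp
-1 0.9 no grasp
-1 1.1 no grasp
real	1m12.486s
user	1m12.795s
sys	0m0.108s
```

```bash
cat > sim.py <<'E'
from plan import *
from scipy.spatial.transform import Slerp
def track(P,q,x1,R1,n):
    x0,r0=fk(P,q);w=(r0.inv()*Ro.from_matrix(R1)).as_rotvec()
    if getattr(track,"w",None) is not None: w=track.w
    bad=0
    for k in range(1,n+1):
        rr=r0*Ro.from_rotvec(w*k/n);xx=x0+(x1-x0)*k/n
        for _ in range(4):
            x,r=fk(P,q);e=np.r_[xx-x,(rr*r.inv()).as_rotvec()*.3]
            J=np.array([(lambda a:np.r_[a[0]-x,(a[1]*r.inv()).as_rotvec()*.3])(fk(P,q+1e-4*np.eye(7)[i])) for i in range(7)]).T/1e-4
            q=np.clip(q+J.T@np.linalg.solve(J@J.T+1e-4*np.eye(6),e),LO+.01,HI-.01)
        x,r=fk(P,q);bad=max(bad,np.linalg.norm(xx-x)+.3*np.linalg.norm((rr*r.inv()).as_rotvec()))
    return q,bad
E
python3 - <<'E'
from sim import *
P=pickle.load(open("P.pkl","rb"));q0=data()[-1][0]
h=np.array([.489,.082,.08])
for pre in ((.4,.1,.3),(.35,.16,.3),(.45,0,.35),(.5,-.1,.35)):
  for a1 in (0,.4,.8):
    q,b1=track(P,q0,np.array(pre),Rtool(-.735+1.57,.2,1),15)
    q,b2=track(P,q,np.array(pre),Rtool(-.735,a1,1),12)
    p,R=tcp(jugR(-.735,0),h,.9,1)
    q,b3=track(P,q,p-.1*R[:,2],R,15);qa=q
    q,b4=track(P,q,p,R,8); print(pre,a1,np.round([b1,b2,b3,b4],3),qa.round(2),q.round(2))
E
```

```text
(0.4, 0.1, 0.3) 0 [0.105 0.646 0.813 0.82 ] [-1.07  1.06  1.5   2.55 -0.99  1.08 -2.65] [-0.72  1.26  1.5   2.55 -0.99  1.61 -2.65]
(0.4, 0.1, 0.3) 0.4 [0.105 0.763 0.872 0.863] [ 2.26  2.07 -1.46  2.55 -0.99  0.05 -2.65] [ 2.06  2.07 -1.46  2.55 -0.99  0.05 -2.65]
(0.4, 0.1, 0.3) 0.8 [0.105 0.78  0.941 0.863] [ 2.26  2.07 -1.46  2.55 -0.99  0.05 -2.65] [ 2.06  2.07 -1.46  2.55 -0.99  0.05 -2.65]
(0.35, 0.16, 0.3) 0 [0.179 0.677 0.813 0.82 ] [-1.08  1.06  1.5   2.55 -0.99  1.07 -2.65] [-0.72  1.26  1.5   2.55 -0.99  1.61 -2.65]
(0.35, 0.16, 0.3) 0.4 [0.179 0.798 0.972 0.966] [ 3.    2.07 -1.46  2.55 -0.99  0.05 -2.04] [ 3.    2.07 -1.46  2.55 -0.99  0.05 -1.82]
(0.35, 0.16, 0.3) 0.8 [0.179 0.872 0.872 0.863] [ 2.26  2.07 -1.46  2.55 -0.99  0.05 -2.65] [ 2.06  2.07 -1.46  2.55 -0.99  0.05 -2.65]
(0.45, 0, 0.35) 0 [0.047 0.637 0.813 0.82 ] [-1.08  1.06  1.5   2.55 -0.99  1.07 -2.65] [-0.72  1.26  1.5   2.55 -0.99  1.61 -2.65]
(0.45, 0, 0.35) 0.4 [0.047 0.748 0.987 0.966] [ 3.    2.07 -1.46  2.55 -0.99  0.05 -2.04] [ 3.    2.07 -1.46  2.55 -0.99  0.05 -1.82]
(0.45, 0, 0.35) 0.8 [0.047 1.054 0.139 0.258] [-1.49  1.29  1.01  2.43  0.35  0.05 -0.48] [-1.36  1.46  1.04  2.39  0.44  0.05 -0.59]
(0.5, -0.1, 0.35) 0 [0.02  0.588 0.812 0.82 ] [-1.07  1.06  1.5   2.55 -0.99  1.09 -2.65] [-0.72  1.26  1.5   2.55 -0.99  1.61 -2.65]
(0.5, -0.1, 0.35) 0.4 [0.02  0.675 0.818 0.821] [-1.11  1.05  1.5   2.55 -0.99  0.99 -2.65] [-0.73  1.26  1.5   2.55 -0.99  1.6  -2.65]
(0.5, -0.1, 0.35) 0.8 [0.02  0.891 0.87  0.863] [ 2.25  2.07 -1.46  2.55 -0.99  0.05 -2.65] [ 2.06  2.07 -1.46  2.55 -0.99  0.05 -2.65]
```

Run:
```python
from sim import *
P=pickle.load(open("P.pkl","rb"));q0=data()[-1][0]
h=np.array([.489,.082,.08]);p,R=tcp(jugR(-.735,0),h,.9,1)
for pre in ((.5,-.1,.35),(.5,.05,.35),(.45,.1,.3)):
 for ps in (-1.64,-2.3):
  for a1 in (-.4,-.1,.2):
   for a2 in (.3,.6,.9):
    q,b1=track(P,q0,np.array(pre),Rtool(ps,a1,1),15)
    qb=q;q,b2=track(P,q,np.array(pre),Rtool(-1.64,a2,1),12)
    q,b3=track(P,q,p-.1*R[:,2],R,15);qa=q
    q,b4=track(P,q,p,R,8)
    if b1+b2+b3+b4<.06:print(pre,ps,a1,a2,np.round([b1,b2,b3,b4],3),qb.round(2),qa.round(2),q.round(2))
```

```text
(0.5, -0.1, 0.35) -1.64 -0.4 0.3 [0. 0. 0. 0.] [ 1.01  0.73 -1.24  1.69  0.33  1.11 -0.31] [-0.55  1.05 -0.72  2.38  1.48  1.49 -1.8 ] [-0.4   1.18 -0.62  2.35  1.73  1.5  -1.78]
(0.5, -0.1, 0.35) -1.64 -0.4 0.6 [0. 0. 0. 0.] [ 1.01  0.73 -1.24  1.69  0.33  1.11 -0.31] [-0.53  1.06 -0.75  2.38  1.48  1.52 -1.8 ] [-0.38  1.18 -0.64  2.35  1.73  1.53 -1.77]
(0.5, -0.1, 0.35) -1.64 -0.4 0.9 [0. 0. 0. 0.] [ 1.01  0.73 -1.24  1.69  0.33  1.11 -0.31] [-0.52  1.07 -0.77  2.38  1.48  1.54 -1.8 ] [-0.37  1.19 -0.67  2.35  1.73  1.55 -1.77]
(0.5, -0.1, 0.35) -1.64 -0.1 0.3 [0. 0. 0. 0.] [ 0.62  0.49 -0.71  1.73  0.25  1.03 -0.22] [-0.7   0.98 -0.45  2.39  1.52  1.25 -1.81] [-0.55  1.12 -0.37  2.35  1.78  1.27 -1.85]
(0.5, -0.1, 0.35) -1.64 -0.1 0.6 [0. 0. 0. 0.] [ 0.62  0.49 -0.71  1.73  0.25  1.03 -0.22] [-0.68  0.99 -0.49  2.39  1.52  1.29 -1.81] [-0.53  1.13 -0.4   2.35  1.77  1.31 -1.84]
(0.5, -0.1, 0.35) -1.64 -0.1 0.9 [0. 0. 0. 0.] [ 0.62  0.49 -0.71  1.73  0.25  1.03 -0.22] [-0.67  1.   -0.52  2.39  1.51  1.31 -1.81] [-0.51  1.13 -0.43  2.35  1.76  1.33 -1.83]
(0.5, -0.1, 0.35) -1.64 0.
[... 7802 characters left out ...]
5, 0.1, 0.3) -2.3 -0.1 0.9 [0. 0. 0. 0.] [-0.03  0.38 -0.35  2.03  0.13  0.67 -1.18] [-0.81  0.96 -0.28  2.4   1.55  1.11 -1.82] [-0.64  1.11 -0.21  2.36  1.81  1.14 -1.9 ]
(0.45, 0.1, 0.3) -2.3 0.2 0.3 [0. 0. 0. 0.] [-0.28  0.48 -0.14  1.84  0.17  1.02 -1.25] [-0.94  0.96 -0.07  2.4   1.59  0.94 -1.85] [-0.75  1.11 -0.03  2.37  1.87  0.99 -1.97]
(0.45, 0.1, 0.3) -2.3 0.2 0.6 [0. 0. 0. 0.] [-0.28  0.48 -0.14  1.84  0.17  1.02 -1.25] [-0.9   0.96 -0.13  2.4   1.58  0.99 -1.84] [-0.72  1.11 -0.08  2.36  1.85  1.03 -1.95]
(0.45, 0.1, 0.3) -2.3 0.2 0.9 [0. 0. 0. 0.] [-0.28  0.48 -0.14  1.84  0.17  1.02 -1.25] [-0.87  0.96 -0.17  2.4   1.57  1.03 -1.83] [-0.7   1.11 -0.12  2.36  1.84  1.06 -1.93]
```

Run:
```python
from h import *
from plant import r
s=r.get_state();rel(s,(.46,.03,.35),Rtool(-1.7,.1,1))
```

```text
row [[-0.286, -0.362, -2.142], [-0.1173, 0.0515, -0.0881]]  rows>= 14.6
```

```bash
python3 -m pendant '[[[-0.02,-0.025,-0.14],[-0.01,0.005,-0.01],1],[[-0.04,-0.05,-0.28],[-0.02,0.01,-0.02],1],[[-0.06,-0.07,-0.42],[-0.03,0.015,-0.03],1],[[-0.075,-0.095,-0.56],[-0.04,0.02,-0.04],1],[[-0.093,-0.118,-0.7],[-0.05,0.025,-0.05],1],[[-0.112,-0.142,-0.84],[-0.05,0.03,-0.05],1],[[-0.13,-0.166,-0.98],[-0.06,0.03,-0.06],1],[[-0.143,-0.181,-1.07],[-0.06,0.03,-0.06],1]]'; python3 l.py
python3 - <<'E'
from sim import *
from plant import r
s=r.get_state();rel(s,(.46,.03,.33),Rtool(-1.6,.3,1))
E
```

```text
clock: 2.25
tool_pos: [0.4469, -0.0332, 0.3352]
eef_rot: [0.824, -0.555, 0.112, -0.019]
contact_force: [-0.8, 0.2, 0.3]
opening: 0.998
[-0.156  0.249  0.057  2.126  0.184  0.576 -1.432]
row [[-0.309, -0.063, -1.179], [-0.0542, -0.0353, 0.0019]]  rows>= 8.1
```

```bash
python3 -m pendant '[[[-0.035,-0.007,-0.14],[-0.006,-0.004,0],1],[[-0.07,-0.015,-0.28],[-0.012,-0.008,0],1],[[-0.11,-0.022,-0.42],[-0.02,-0.013,0],1],[[-0.145,-0.03,-0.56],[-0.026,-0.017,0],1],[[-0.18,-0.037,-0.7],[-0.032,-0.021,0],1],[[-0.22,-0.045,-0.84],[-0.04,-0.025,0],1],[[-0.26,-0.052,-0.98],[-0.045,-0.03,0],1],[[-0.3,-0.06,-1.12],[-0.054,-0.035,0],1],[[-0.309,-0.063,-1.179],[-0.054,-0.035,0],1]]'; python3 l.py
python3 - <<'E'
from sim import *
from plant import r
b=fit(data());P=b[1];pickle.dump(P,open("P.pkl","wb"));print(b[0],np.abs(b[2][:6*len(data())]).max())
p,R=tcp(jugR(-.735,0),np.array([.489,.082,.08]),.9,1);print(p)
s=r.get_state();pre=p-.11*R[:,2];print(pre);rel(s,pre,R)
q,e=track(P,s["q"],pre,R,12);print(q.round(2),e)
E
```

```text
clock: 3.15
tool_pos: [0.4594, 0.031, 0.3302]
eef_rot: [0.989, -0.014, -0.004, 0.15]
contact_force: [-0.6, -0.4, 0.4]
opening: 1.001
[-0.224  0.408 -0.199  1.895  0.412  1.021 -0.688]
3.0977715611957202e-09 1.4883870307902392e-06
[0.49539206 0.07622182 0.07316229]
[0.4314715  0.13400361 0.14153939]
row [[-0.563, 0.497, -0.722], [-0.0303, -0.1534, 0.1501]]  rows>= 6.9
[-0.97  0.94 -0.06  2.4   1.56  0.93 -1.83] 1.7835988780037277e-09
```

```bash
python3 -m pendant '[[[-0.08,0.07,-0.1],[-0.004,-0.022,0.02],1],[[-0.16,0.14,-0.21],[-0.009,-0.044,0.043],1],[[-0.24,0.213,-0.31],[-0.013,-0.066,0.064],1],[[-0.32,0.284,-0.41],[-0.017,-0.088,0.086],1],[[-0.4,0.355,-0.515],[-0.022,-0.11,0.107],1],[[-0.48,0.426,-0.62],[-0.026,-0.13,0.129],1],[[-0.563,0.497,-0.722],[-0.03,-0.153,0.15],1],[[-0.563,0.497,-0.722],[-0.03,-0.153,0.15],1],[[-0.563,0.497,-0.722],[-0.03,-0.153,0.15],1]]'; python3 l.py
python3 - <<'E'
from h import *
from plant import r
s=r.get_state();w=r.snapshot("wrist");pickle.dump((s,w),open("w1.pkl","wb"))
im=w["image"][:,:,::-1].copy()
h=np.array([.489,.082,.08])
for X in [h,h+[0,0,.038],h-[0,0,.05],(.5618,.0165,.12)]:
    u=proj(w,X,s)[0];print(u.round(1));cv2.circle(im,tuple(int(a) for a in u),3,(0,255,0),1)
cv2.imwrite("pics/c.png",im)
E
```

```text
clock: 4.05
tool_pos: [0.4321, 0.1306, 0.1421]
eef_rot: [0.824, 0.362, 0.174, 0.4]
contact_force: [0.5, -0.3, 0.9]
opening: 1.001
[-0.979  0.944 -0.029  2.4    1.558  0.907 -1.826]
[323.5 204.3]
[323.6 249.9]
[323.3 152.2]
[323.6 275.1]
```

View pics/c.png

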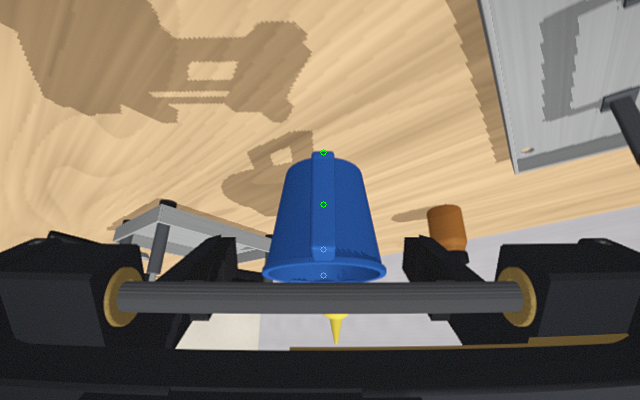

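Run:
```python
from sim import *
from plant import r
p,R=tcp(jugR(-.735,0),np.array([.489,.082,.08]),.9,1)
rel(r.get_state(),p,R)
```

```text
row [[0.003, 0.007, -0.009], [0.0026, -0.0047, 0.1085]]  rows>= 2.2
```

```bash
python3 -m pendant '[[[0,0,0],[0,0,0.03],1],[[0,0,0],[0,0,0.06],1],[[0,0,0],[0,0,0.085],1],[[0,0,0],[0,-0.001,0.1],1],[[0,0,0],[0,-0.001,0.109],1],[[0,0,0],[0,-0.001,0.109],1],[[0,0,0],[0,-0.001,0.109],1]]'; python3 l.py; python3 -m pendant '[[[0,0,0],[0,0,0],0],[[0,0,0],[0,0,0],0],[[0,0,0],[0,0,0],0],[[0,0,0],[0,0,0],0],[[0,0,0],[0,0,0],0],[[0,0,0],[0,0,0],0],[[0,0,0],[0,0,0],0],[[0,0,0],[0,0,0],0]]' 60
python3 - <<'E'
from sim import *
from plant import r
p,R=tcp(jugR(-.735,0),np.array([.489,.082,.08]),.9,1)
rel(r.get_state(),p,R)
E
```

```text
clock: 4.8
tool_pos: [0.4956, 0.0739, 0.0758]
eef_rot: [0.825, 0.361, 0.177, 0.399]
contact_force: [0.1, -0.1, -0.9]
opening: 1.004
[-0.779  1.107  0.003  2.366  1.87   0.959 -1.984]
clock: 5.6
tool_pos: [0.4949, 0.0739, 0.0738]
eef_rot: [0.824, 0.362, 0.175, 0.399]
contact_force: [0.3, -0.5, 0.4]
opening: 0.294
row [[0.002, 0.006, -0.005], [0.0021, -0.0013, -0.0005]]  rows>= 0.1
```

```bash
python3 -m pendant '[[[0,0,0],[0,0,0],0],[[0,0,0],[0,0,0],0],[[0,0,0],[0,0,0],0]]' 60
python3 - <<'E'
from sim import *
from plant import r
s=r.get_state();R=Ro.from_quat(s["eef_rot"]).as_matrix()
rel(s,s["tool_pos"]+[0,0,.1],R)
E
```

```text
clock: 5.9
tool_pos: [0.495, 0.074, 0.0738]
eef_rot: [0.824, 0.362, 0.176, 0.399]
contact_force: [-0.2, -0.5, -0.4]
opening: 0.214
row [[0.0, 0.0, 0.0], [0.0, 0.0784, -0.062]]  rows>= 2.0
```

```bash
python3 -m pendant '[[[0,0,0],[0,0.016,-0.012],0],[[0,0,0],[0,0.035,-0.028],0],[[0,0,0],[0,0.06,-0.045],0],[[0,0,0],[0,0.078,-0.062],0],[[0,0,0],[0,0.078,-0.062],0],[[0,0,0],[0,0.078,-0.062],0]]'; python3 l.py
python3 - <<'E'
from sim import *
from plant import r
s=r.get_state();P=pickle.load(open("P.pkl","rb"))
sd=r.snapshot("side");sc=r.snapshot("scene");w=r.snapshot("wrist")
im=sd["image"][120:270,265:435];im2=sc["image"][150:260,250:400]
a=np.zeros((600,800,3),np.uint8);b=cv2.resize(im,None,fx=2.3,fy=2.3);c=cv2.resize(im2,None,fx=2.6,fy=2.6);d=cv2.resize(w["image"],(480,300))
a[:b.shape[0],:b.shape[1]]=b;a[:c.shape[0],400:400+c.shape[1]]=c;a[300:,320:]=d[:, :480]
a[345:,:320]=0
cv2.imwrite("pics/d.png",a[:,:,::-1])
psi=-1.64;q=s["q"];c0=np.array([.5656,-.279]);l=c0-.03*np.array([np.cos(psi),np.sin(psi)])
R0=Ro.from_quat(s["eef_rot"]).as_matrix();x0=s["tool_pos"]
for th,z in ((0,.30),(.5,.28),(1.0,.2),(1.3,.12),(1.6,.085),(1.95,.08)):
    p,R=tcp_lip(psi,th,np.r_[l,z],.9,1);q,e=track(P,q,p,R,12)
    print(th,z,p.round(3),Ro.from_matrix(R0.T@R).as_rotvec().round(3).tolist(),(R0.T@(p-x0)).round(3).tolist(),round(e,4),q.round(2));R0,x0=R,p
E
```

```text
clock: 6.5
tool_pos: [0.4944, 0.075, 0.1726]
eef_rot: [0.824, 0.363, 0.176, 0.398]
contact_force: [-0.4, -0.1, -3.2]
opening: 0.212
[-0.821  0.868  0.069  2.387  1.724  0.858 -1.724]
0 0.3 [ 0.579 -0.08   0.237] [-0.001, -0.704, 0.558] [-0.057, 0.155, 0.091] 0.0 [-0.46  0.86  0.2   1.7   0.76  1.13 -0.9 ]
0.5 0.28 [ 0.58  -0.071  0.306] [0.5, 0.0, -0.0] [0.0, 0.048, -0.05] 0.0 [-0.16  0.6  -0.02  1.64  0.46  1.05 -0.5 ]
1.0 0.2 [ 0.578 -0.105  0.309] [0.5, -0.0, 0.0] [0.0, 0.033, 0.011] 0.0 [ 0.32  0.58 -0.28  1.59  0.06  0.99 -0.02]
1.3 0.12 [ 0.575 -0.143  0.266] [0.3, -0.0, -0.0] [-0.0, 0.043, 0.038] 0.0 [ 0.6   0.72 -0.43  1.56 -0.13  0.99  0.27]
1.6 0.085 [ 0.572 -0.191  0.256] [0.3, 0.0, 0.0] [0.0, 0.048, -0.009] 0.0 [ 0.82  0.89 -0.55  1.42 -0.26  1.18  0.46]
1.95 0.08 [ 0.567 -0.253  0.261] [0.35, -0.0, 0.0] [0.0, 0.045, -0.043] 0.0 [ 0.96  1.1  -0.62  1.16 -0.37  1.5   0.55]
```

View pics/d.png

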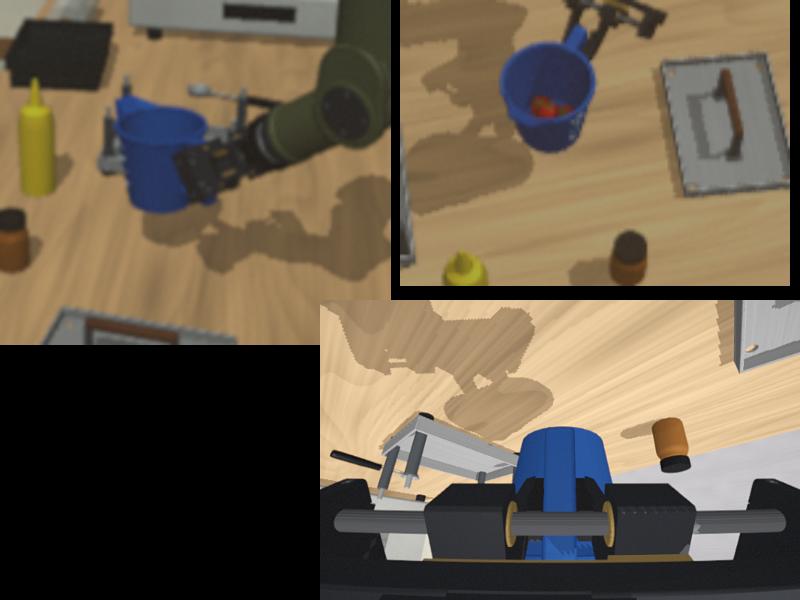

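```bash
python3 -m pendant '[[[0,-0.035,0.028],[-0.003,0.01,0.004],0],[[0,-0.105,0.084],[-0.008,0.026,0.013],0],[[0,-0.2,0.16],[-0.016,0.046,0.026],0],[[0,-0.3,0.24],[-0.024,0.068,0.039],0],[[0,-0.4,0.317],[-0.032,0.09,0.052],0],[[0,-0.5,0.396],[-0.04,0.112,0.065],0],[[0,-0.6,0.475],[-0.049,0.134,0.078],0],[[0,-0.68,0.54],[-0.055,0.15,0.088],0],[[0,-0.704,0.558],[-0.057,0.155,0.091],0],[[0,-0.704,0.558],[-0.057,0.155,0.091],0]]'; python3 l.py
python3 -m pendant '[[[0.05,0,0],[0,0.005,-0.005],0],[[0.15,0,0],[0,0.015,-0.015],0],[[0.25,0,0],[0,0.025,-0.026],0],[[0.35,0,0],[0,0.035,-0.036],0],[[0.45,0,0],[0,0.044,-0.046],0],[[0.5,0,0],[0,0.048,-0.05],0],[[0.5,0,0],[0,0.048,-0.05],0]]'; python3 l.py
python3 - <<'E'
from sim import *
from plant import r
s=r.get_state();P=pickle.load(open("P.pkl","rb"))
psi=-1.64;q=s["q"];c0=np.array([.5656,-.279]);l=c0-.03*np.array([np.cos(psi),np.sin(psi)])
p,R=tcp_lip(psi,.5,np.r_[l,.28],.9,1);rel(s,p,R)
sc=r.snapshot("scene");sd=r.snapshot("side");pickle.dump((s,sc,sd),open("s2.pkl","wb"))
jr=jugR(psi,.5);ax0=np.r_[l,.28]-jr.apply(LIP)
for n,S in (("scene",sc),("side",sd)):
    im=S["image"].astype(int);m=((im[:,:,2]>im[:,:,0]+40)&(im[:,:,2]>im[:,:,1]+25)).astype(np.uint8)
    k,lb,st,c=cv2.connectedComponentsWithStats(m)
    print(n,[st[i].tolist() for i in range(1,k) if st[i,4]>100],"lip",proj(S,np.r_[l,.28])[0].round(0))
    rim=[ax0+jr.apply([.063*np.cos(a),.063*np.sin(a),.12]) for a in np.arange(0,6.3,.3)]+[ax0+jr.apply([.046*np.cos(a),.046*np.sin(a),0]) for a in np.arange(0,6.3,.3)]
    u=proj(S,rim);print("pred bbox",u.min(0).round(),u.max(0).round())
E
```

```text
clock: 7.65
tool_pos: [0.5792, -0.0823, 0.2375]
eef_rot: [0.899, -0.032, -0.016, 0.436]
contact_force: [0.2, -0.4, -3.1]
opening: 0.212
[-0.467  0.865  0.219  1.698  0.749  1.116 -0.888]
clock: 8.35
tool_pos: [0.5785, -0.0725, 0.3079]
eef_rot: [0.979, -0.035, -0.007, 0.2]
contact_force: [-0.1, -0.2, -3.4]
opening: 0.208
[-0.168  0.596  0.003  1.64   0.452  1.051 -0.492]
row [[0.002, 0.0, -0.002], [0.0014, -0.0024, 0.0009]]  rows>= 0.1
scene [[1, 92, 17, 20, 172], [230, 164, 49, 34, 267]] lip [229. 187.]
pred bbox [236. 162.] [283. 206.]
side [[322, 127, 31, 35, 607], [545, 169, 35, 30, 749]] lip [342. 126.]
pred bbox [321. 123.] [356. 163.]
```

```bash
python3 -m pendant '[[[0.05,0,0],[0,0.003,0.001],0],[[0.15,0,0],[0,0.01,0.003],0],[[0.25,0,0],[0,0.016,0.005],0],[[0.35,0,0],[0,0.023,0.008],0],[[0.45,0,0],[0,0.03,0.01],0],[[0.5,0,0],[0,0.033,0.011],0],[[0.5,0,0],[0,0.033,0.011],0]]'
python3 -m pendant '[[[0.05,0,0],[0,0.007,0.006],0],[[0.1,0,0],[0,0.014,0.013],0],[[0.16,0,0],[0,0.023,0.02],0],[[0.22,0,0],[0,0.032,0.028],0],[[0.28,0,0],[0,0.04,0.035],0],[[0.3,0,0],[0,0.043,0.038],0],[[0.3,0,0],[0,0.043,0.038],0]]'; python3 l.py
python3 - <<'E'
from sim import *
from plant import r
s=r.get_state();P=pickle.load(open("P.pkl","rb"))
psi=-1.64;q=s["q"];c0=np.array([.5656,-.279]);l=c0-.03*np.array([np.cos(psi),np.sin(psi)])
p,R=tcp_lip(psi,1.3,np.r_[l,.12],.9,1);rel(s,p,R)
sc=r.snapshot("scene");sd=r.snapshot("side");w=r.snapshot("wrist")
a=np.zeros((500,800,3),np.uint8)
a[:, :400]=cv2.resize(sc["image"][130:255,190:290],(400,500));a[:,400:]=cv2.resize(sd["image"][90:215,285:385],(400,500))
cv2.imwrite("pics/e.png",a[:,:,::-1])
print("lip",proj(sc,np.r_[l,.12]),proj(sd,np.r_[l,.12]))
E
```

```text
clock: 9.15
tool_pos: [0.5758, -0.1084, 0.3075]
eef_rot: [0.998, -0.036, -0.001, -0.049]
contact_force: [0.1, -0.4, -3.5]
opening: 0.213
clock: 9.85
tool_pos: [0.5742, -0.1447, 0.2661]
eef_rot: [0.98, -0.034, 0.005, -0.198]
contact_force: [-0.9, 0.3, -3.0]
opening: 0.217
[ 0.591  0.718 -0.41   1.559 -0.149  0.996  0.281]
row [[0.002, 0.003, -0.001], [0.0007, -0.0013, 0.0002]]  rows>= 0.0
lip [[235.73663264 211.50374631]] [[340.32918865 166.25479502]]
```

View pics/e.png

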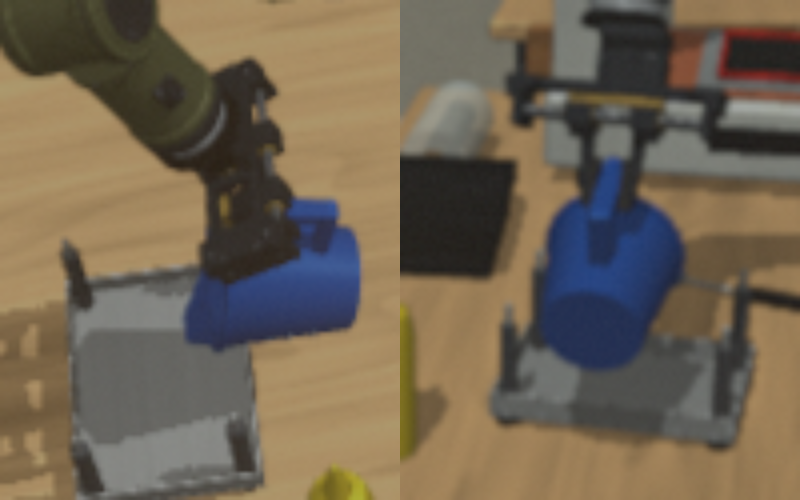

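The lip is at about (237,214) in the scene view against a predicted (236,212). The jug is held firmly between the posts over the tray, so I'll pour slowly.

```bash
python3 -m pendant '[[[0.04,0,0],[0,0.0065,-0.001],0],[[0.08,0,0],[0,0.013,-0.002],0],[[0.12,0,0],[0,0.019,-0.004],0],[[0.16,0,0],[0,0.0255,-0.005],0],[[0.2,0,0],[0,0.032,-0.006],0],[[0.24,0,0],[0,0.038,-0.007],0],[[0.28,0,0],[0,0.045,-0.008],0],[[0.3,0,0],[0,0.048,-0.009],0],[[0.3,0,0],[0,0.048,-0.009],0]]'
python3 -m pendant '[[[0.03,0,0],[0,0.004,-0.004],0],[[0.06,0,0],[0,0.008,-0.007],0],[[0.09,0,0],[0,0.012,-0.011],0],[[0.12,0,0],[0,0.015,-0.015],0],[[0.15,0,0],[0,0.019,-0.018],0],[[0.18,0,0],[0,0.023,-0.022],0],[[0.21,0,0],[0,0.027,-0.026],0],[[0.24,0,0],[0,0.031,-0.029],0],[[0.27,0,0],[0,0.035,-0.033],0],[[0.27,0,0],[0,0.035,-0.033],0]]'
python3 -m pendant '[[[0.04,0,0],[0,0.005,-0.005],0],[[0.08,0,0],[0,0.01,-0.01],0],[[0.08,0,0],[0,0.01,-0.01],0],[[0.08,0,0],[0,0.01,-0.01],0],[[0.08,0,0],[0,0.01,-0.01],0],[[0.08,0,0],[0,0.01,-0.01],0],[[0.08,0,0],[0,0.01,-0.01],0],[[0.08,0,0],[0,0.01,-0.01],0]]'
python3 l.py
python3 - <<'E'
from h import *
from plant import r
s=r.get_state()
sc=r.snapshot("scene");sd=r.snapshot("side");w=r.snapshot("wrist")
a=np.zeros((560,800,3),np.uint8)
a[:320,:400]=cv2.resize(sc["image"][170:266,170:290],(400,320));a[:320,400:]=cv2.resize(sd["image"][120:216,280:400],(400,320));a[320:,:384]=cv2.resize(w["image"],(384,240))
cv2.imwrite("pics/f.png",a[:,:,::-1])
for n,S in (("sc",sc),("sd",sd),("w",w)):
    im=S["image"].astype(int);m=((im[:,:,0]>120)&(im[:,:,0]>2.2*im[:,:,1])&(im[:,:,0]>2.2*im[:,:,2])).astype(np.uint8)
    k,lb,st,c=cv2.connectedComponentsWithStats(m);print(n,[st[i].tolist() for i in range(1,k) if st[i,4]>5])
E
```

```text
clock: 10.9
tool_pos: [0.5714, -0.1945, 0.2565]
eef_rot: [0.939, -0.034, 0.012, -0.342]
contact_force: [-0.3, -0.6, -3.7]
opening: 0.215
clock: 11.9
tool_pos: [0.5679, -0.2427, 0.2589]
eef_rot: [0.884, -0.032, 0.017, -0.466]
contact_force: [-0.3, -1.1, -3.4]
opening: 0.215
clock: 12.7
tool_pos: [0.5675, -0.2544, 0.2582]
eef_rot: [0.865, -0.03, 0.018, -0.5]
contact_force: [-0.7, 0.6, -2.5]
opening: 0.21
[ 0.949  1.101 -0.6    1.163 -0.386  1.502  0.565]
sc [[0, 178, 43, 57, 161], [213, 241, 5, 7, 25]]
sd [[389, 99, 6, 1, 6], [390, 109, 5, 2, 6], [408, 110, 5, 2, 8], [323, 171, 5, 5, 17]]
w []
```

View pics/f.png

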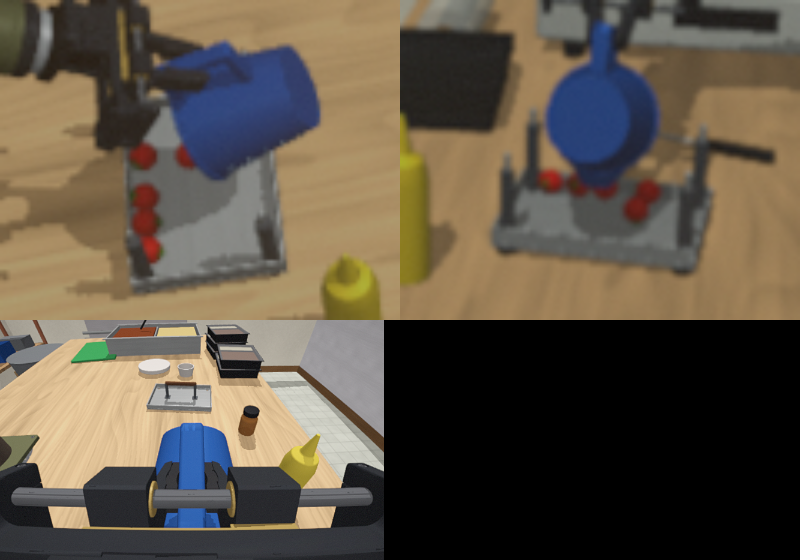

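All five tomatoes lie in the lower tray: five red balls at scene crop x≈145–190, y≈155–250, and five in the side view too. Next I'll work out the return.

Run:
```python
from sim import *
from plant import r
s=r.get_state();P=pickle.load(open("P.pkl","rb"))
psi=-1.64;q=s["q"];c0=np.array([.5656,-.279]);l=c0-.03*np.array([np.cos(psi),np.sin(psi)])
R0=Ro.from_quat(s["eef_rot"]).as_matrix();x0=s["tool_pos"]
W=[tcp_lip(psi,th,np.r_[l,z],.9,1) for th,z in ((1.3,.12),(.5,.28),(0,.30))]
for hz in (.18,.084): W.append(tcp(jugR(-.735,0),np.array([.489,.082,hz]),.9,1))
p0=None
for p,R in W:
    q,e=track(P,q,p,R,12)
    print(p.round(3),Ro.from_matrix(R0.T@R).as_rotvec().round(3).tolist(),(R0.T@(p-x0)).round(3).tolist(),round(e,4),q.round(2));R0,x0=R,p
```

```text
[ 0.575 -0.143  0.266] [-0.649, -0.001, 0.0] [-0.0, -0.063, 0.092] 0.0 [ 0.59  0.72 -0.41  1.56 -0.15  0.99  0.28]
[ 0.58  -0.071  0.306] [-0.8, -0.0, -0.0] [0.0, -0.083, -0.008] 0.0 [-0.19  0.6   0.04  1.64  0.43  1.04 -0.47]
[ 0.579 -0.08   0.237] [-0.5, -0.0, 0.0] [-0.0, -0.018, 0.067] 0.0 [-0.49  0.87  0.26  1.7   0.72  1.09 -0.86]
[0.495 0.076 0.173] [0.0, 0.709, -0.563] [-0.095, -0.143, -0.078] 0.0 [-0.92  0.89  0.23  2.39  1.79  0.74 -1.77]
[0.495 0.076 0.077] [0.0, 0.0, 0.0] [0.0, -0.075, 0.06] 0.0 [-0.86  1.12  0.13  2.37  1.93  0.85 -2.04]
```

```bash
python3 -m pendant '[[[-0.05,0,0],[0,-0.005,0.007],0],[[-0.15,0,0],[0,-0.015,0.021],0],[[-0.25,0,0],[0,-0.024,0.035],0],[[-0.35,0,0],[0,-0.034,0.05],0],[[-0.45,0,0],[0,-0.044,0.064],0],[[-0.55,0,0],[0,-0.053,0.078],0],[[-0.63,0,0],[0,-0.061,0.09],0],[[-0.649,0,0],[0,-0.063,0.092],0],[[-0.649,0,0],[0,-0.063,0.092],0]]'
python3 -m pendant '[[[-0.06,0,0],[0,-0.006,-0.001],0],[[-0.17,0,0],[0,-0.017,-0.002],0],[[-0.29,0,0],[0,-0.03,-0.003],0],[[-0.41,0,0],[0,-0.042,-0.004],0],[[-0.53,0,0],[0,-0.054,-0.005],0],[[-0.65,0,0],[0,-0.067,-0.006],0],[[-0.75,0,0],[0,-0.078,-0.007],0],[[-0.8,0,0],[0,-0.083,-0.008],0],[[-0.8,0,0],[0,-0.083,-0.008],0]]'
python3 -m pendant '[[[-0.06,0,0],[0,-0.002,0.008],0],[[-0.17,0,0],[0,-0.006,0.023],0],[[-0.29,0,0],[0,-0.01,0.039],0],[[-0.4,0,0],[0,-0.014,0.054],0],[[-0.47,0,0],[0,-0.017,0.063],0],[[-0.5,0,0],[0,-0.018,0.067],0],[[-0.5,0,0],[0,-0.018,0.067],0]]'
python3 -m pendant '[[[0,0.05,-0.04],[-0.007,-0.01,-0.005],0],[[0,0.14,-0.11],[-0.019,-0.028,-0.015],0],[[0,0.24,-0.19],[-0.032,-0.048,-0.026],0],[[0,0.34,-0.27],[-0.045,-0.069,-0.038],0],[[0,0.44,-0.35],[-0.059,-0.089,-0.049],0],[[0,0.54,-0.43],[-0.072,-0.11,-0.06],0],[[0,0.64,-0.51],[-0.086,-0.13,-0.071],0],[[0,0.7,-0.556],[-0.094,-0.141,-0.077],0],[[0,0.709,-0.563],[-0.095,-0.143,-0.078],0],[[0,0.709,-0.563],[-0.095,-0.143,-0.078],0]]'
python3 l.py
python3 - <<'E'
from sim import *
from plant import r
s=r.get_state();p,R=tcp(jugR(-.735,0),np.array([.489,.082,.18]),.9,1);rel(s,p,R)
sd=r.snapshot("side");sc=r.snapshot("scene")
a=np.zeros((400,800,3),np.uint8);a[:,:400]=cv2.resize(sd["image"][150:250,290:390],(400,400));a[:,400:]=cv2.resize(sc["image"][150:250,260:360],(400,400))
jr=jugR(-.735,0);b=np.array([.489,.082,.1])-jr.apply([-.098,0,0]);pts=[b,b+[0,0,.12],b+jr.apply(LIP)]
pts+=[b+[.046*np.cos(t),.046*np.sin(t),0] for t in np.arange(0,6.2,.5)]+[b+[.063*np.cos(t),.063*np.sin(t),.12] for t in np.arange(0,6.2,.5)]
for S,o,off in ((sd,(290,150),0),(sc,(260,150),400)):
    for u in proj(S,pts): cv2.circle(a,(int((u[0]-o[0]+.5)*4)+off,int((u[1]-o[1]+.5)*4)),2,(255,255,0),-1)
cv2.imwrite("pics/g.png",a[:,:,::-1])
E
```

```text
clock: 13.75
tool_pos: [0.5753, -0.1423, 0.2673]
eef_rot: [0.979, -0.033, 0.007, -0.199]
contact_force: [-0.0, 0.1, -1.6]
opening: 0.216
clock: 14.65
tool_pos: [0.5807, -0.0686, 0.3045]
eef_rot: [0.98, -0.033, -0.008, 0.198]
contact_force: [-0.1, 0.0, -2.5]
opening: 0.209
clock: 15.35
tool_pos: [0.5793, -0.0814, 0.2359]
eef_rot: [0.9, -0.032, -0.016, 0.435]
contact_force: [0.7, -0.1, -1.2]
opening: 0.213
clock: 16.35
tool_pos: [0.4966, 0.0751, 0.1748]
eef_rot: [0.824, 0.363, 0.177, 0.398]
contact_force: [1.2, 0.7, -1.4]
opening: 0.21
[-0.933  0.889  0.264  2.391  1.796  0.717 -1.781]
row [[0.002, 0.001, -0.004], [0.0, -0.0023, -0.0003]]  rows>= 0.0
```

View pics/g.png

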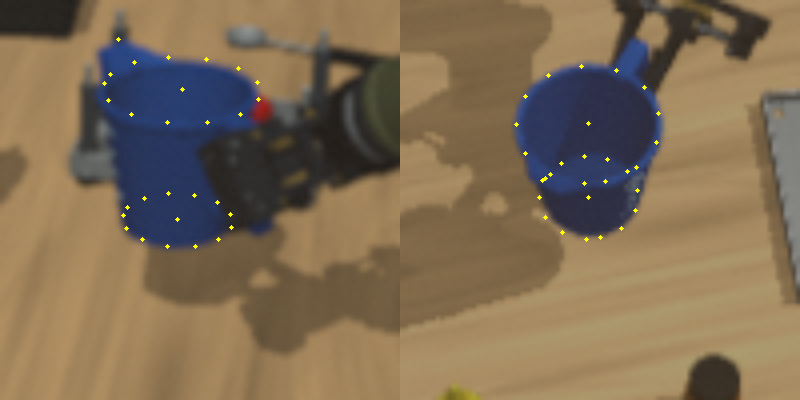

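```bash
python3 -m pendant '[[[0,0,0],[0,-0.01,0.008],0],[[0,0,0],[0,-0.028,0.022],0],[[0,0,0],[0,-0.046,0.036],0],[[0,0,0],[0,-0.062,0.049],0],[[0,0,0],[0,-0.07,0.056],0],[[0,0,0],[0,-0.074,0.059],0],[[0,0,0],[0,-0.074,0.059],0]]'
python3 -m pendant '[[[0,0,0],[0,-0.002,0.0012],0],[[0,0,0],[0,-0.003,0.0024],0],[[0,0,0],[0,-0.003,0.0024],0]]'
```

```text
clock: 17.15
tool_pos: [0.4962, 0.0755, 0.0794]
eef_rot: [0.823, 0.365, 0.177, 0.398]
contact_force: [-0.1, -0.5, -2.6]
opening: 0.215
clock: 17.45
tool_pos: [0.496, 0.0759, 0.076]
eef_rot: [0.823, 0.365, 0.177, 0.398]
contact_force: [-0.0, -0.3, -1.4]
opening: 0.211
```

```bash
python3 -m pendant '[[[0,0,0],[0,-0.0008,0.0006],0],[[0,0,0],[0,-0.0016,0.0012],0],[[0,0,0],[0,-0.0016,0.0012],0]]'
python3 -m pendant '[[[0,0,0],[0,-0.0008,0.0006],0],[[0,0,0],[0,-0.0016,0.0012],0],[[0,0,0],[0,-0.0016,0.0012],0]]'
```

```text
clock: 17.75
tool_pos: [0.4959, 0.076, 0.0738]
eef_rot: [0.823, 0.365, 0.177, 0.398]
contact_force: [-1.0, 1.5, 1.9]
opening: 0.21
clock: 18.05
tool_pos: [0.4961, 0.0755, 0.0734]
eef_rot: [0.822, 0.365, 0.178, 0.399]
contact_force: [-5.0, 5.8, 11.7]
opening: 0.213
```

```bash
python3 -m pendant '[[[0,0,0],[0,0.0008,-0.0006],0],[[0,0,0],[0,0.0008,-0.0006],0.3],[[0,0,0],[0,0.0008,-0.0006],0.5],[[0,0,0],[0,0.0008,-0.0006],0.7],[[0,0,0],[0,0.0008,-0.0006],0.7],[[0,0,0],[0,0.0008,-0.0006],0.7],[[0,0,0],[0,0.0008,-0.0006],0.7]]'
python3 -m pendant '[[[0,0,0],[0,0,-0.01],0.7],[[0,0,0],[0,0,-0.03],0.7],[[0,0,0],[0,0,-0.06],0.7],[[0,0,0],[0,0,-0.09],0.7],[[0,0,0],[0,0,-0.12],0.7],[[0,0,0],[0,0,-0.12],0.7]]'; python3 l.py
python3 - <<'E'
from sim import *
from plant import r
P=pickle.load(open("P.pkl","rb"))
s=r.get_state();q=s["q"];sc=r.snapshot("scene")
# tray bar refine: top face brown mask in initial image
R0=Ro.from_quat(s["eef_rot"]).as_matrix();x0=s["tool_pos"]
ty=-.14
for fl in (1,-1):   # tool x across the bar: tool pointing down, heading ty
  for al in (0,):
    for wp in ((.47,.12,.36),(.45,.05,.36)):
      q1,e1=track(P,q,np.array(wp),Rtool(-1.6,.3,1),12)
      for yawh in (ty,ty+np.pi,):
        R=Rtool(yawh,0,1)
        q2,e2=track(P,q1,np.array([.562,.298,.2]),R,14);q3,e3=track(P,q2,np.array([.562,.298,.064]),R,8)
        q4,e4=track(P,q3,np.array([.562,.298,.32]),R,8)
        q5,e5=track(P,q4,np.array([.566,0,.32]),Rtool(yawh+.035,0,1),10)
        q6,e6=track(P,q5,np.array([.566,-.279,.32]),Rtool(yawh+.07,0,1),10)
        q7,e7=track(P,q6,np.array([.566,-.279,.17]),Rtool(yawh+.07,0,1),10)
        print(wp,round(yawh,2),np.round([e1,e2,e3,e4,e5,e6,e7],3),q1.round(2),q3.round(2),q7.round(2))
rel(s,(.47,.12,.36),Rtool(-1.6,.3,1))
E
```

```text
clock: 18.75
tool_pos: [0.4956, 0.0759, 0.0723]
eef_rot: [0.823, 0.365, 0.177, 0.398]
contact_force: [0.4, -0.3, -0.0]
opening: 0.696
clock: 19.35
tool_pos: [0.4243, 0.1422, 0.148]
eef_rot: [0.823, 0.367, 0.178, 0.396]
contact_force: [-0.3, 0.7, -0.7]
opening: 0.702
[-1.138  0.947  0.184  2.408  1.581  0.731 -1.838]
(0.47, 0.12, 0.36) -0.14 [0. 0. 0. 0. 0. 0. 0.] [-0.56  0.43  0.07  1.75  0.26  1.13 -0.65] [-0.37  0.96 -0.35  1.64  0.5   0.63  0.44] [ 0.63  0.82 -0.45  1.61  0.45  0.82  1.49]
(0.47, 0.12, 0.36) 3.0 [0. 0. 0. 0. 0. 0. 0.] [-0.56  0.43  0.07  1.75  0.26  1.13 -0.65] [-0.71  0.97  0.28  1.66 -0.43  0.57 -1.89] [ 0.22  0.81  0.3   1.63 -0.32  0.75 -0.97]
(0.45, 0.05, 0.36) -0.14 [0. 0. 0. 0. 0. 0. 0.] [-0.47  0.36  0.09  1.87  0.28  1.05 -0.57] [-0.38  0.96 -0.34  1.64  0.49  0.62  0.45] [ 0.62  0.82 -0.44  1.61  0.44  0.82  1.5 ]
(0.45, 0.05, 0.36) 3.0 [0. 0. 0. 0. 0. 0. 0.] [-0.47  0.36  0.09  1.87  0.28  1.05 -0.57] [-0.71  0.97  0.28  1.66 -0.43  0.57 -1.89] [ 0.22  0.81  0.3   1.63 -0.33  0.75 -0.96]
(0.47, 0.12, 0.36) -0.14 [0. 0. 0. 0. 0. 0. 0.] [-0.56  0.43  0.07  1.75  0.26  1.13 -0.65] [-0.37  0.96 -0.35  1.64  0.5   0.63  0.44] [ 0.63  0.82 -0.45  1.61  0.45  0.82  1.49]
(0.47, 0.12, 0.36) 3.0 [0. 0. 0. 0. 0. 0. 0.] [-0.56  0.43  0.07  1.75  0.26  1.13 -0.65] [-0.71  0.97  0.28  1.66 -0.43  0.57 -1.89] [ 0.22  0.81  0.3   1.63 -0.32  0.75 -0.97]
(0.45, 0.05, 0.36) -0.14 [0. 0. 0. 0. 0. 0. 0.] [-0.47  0.36  0.09  1.87  0.28  1.05 -0.57] [-0.38  0.96 -0.34  1.64  0.49  0.62  0.45] [ 0.62  0.82 -0.44  1.61  0.44  0.82  1.5 ]
(0.45, 0.05, 0.36) 3.0 [0. 0. 0. 0. 0. 0. 0.] [-0.47  0.36  0.09  1.87  0.28  1.05 -0.57] [-0.71  0.97  0.28  1.66 -0.43  0.57 -1.89] [ 0.22  0.81  0.3   1.63 -0.33  0.75 -0.96]
row [[0.558, -0.5, 0.727], [0.0146, 0.1963, -0.0938]]  rows>= 7.0
```

```bash
python3 -m pendant '[[[0,0,0],[-0.01,0.03,-0.03],0.7],[[0.03,-0.03,0.04],[-0.01,0.06,-0.05],0.8],[[0.12,-0.1,0.15],[-0.005,0.09,-0.06],1],[[0.2,-0.18,0.26],[0,0.12,-0.07],1],[[0.28,-0.25,0.36],[0.005,0.14,-0.075],1],[[0.36,-0.32,0.47],[0.01,0.16,-0.085],1],[[0.44,-0.4,0.58],[0.014,0.185,-0.09],1],[[0.52,-0.47,0.68],[0.0146,0.196,-0.094],1],[[0.558,-0.5,0.727],[0.0146,0.196,-0.094],1],[[0.558,-0.5,0.727],[0.0146,0.196,-0.094],1]]'; python3 l.py
python3 - <<'E'
from sim import *
from plant import r
s=r.get_state();rel(s,(.562,.298,.24),Rtool(-.14,0,1))
E
```

```text
clock: 20.4
tool_pos: [0.4732, 0.1129, 0.3595]
eef_rot: [0.988, -0.023, -0.002, 0.152]
contact_force: [0.1, 0.2, -0.3]
opening: 1.0
[-0.631  0.436  0.2    1.753  0.208  1.112 -0.595]
row [[0.25, 0.223, -1.464], [0.08, -0.2162, 0.0573]]  rows>= 10.0
```

```bash
python3 -m pendant '[[[0.025,0.022,-0.145],[0.008,-0.021,0.006],1],[[0.05,0.044,-0.29],[0.016,-0.043,0.011],1],[[0.075,0.067,-0.435],[0.024,-0.065,0.017],1],[[0.1,0.089,-0.58],[0.032,-0.086,0.023],1],[[0.125,0.11,-0.725],[0.04,-0.108,0.028],1],[[0.15,0.13,-0.87],[0.048,-0.13,0.034],1],[[0.175,0.155,-1.015],[0.056,-0.15,0.04],1],[[0.2,0.178,-1.16],[0.064,-0.173,0.046],1],[[0.225,0.2,-1.305],[0.072,-0.194,0.051],1],[[0.25,0.223,-1.464],[0.08,-0.216,0.057],1]]'; python3 -m pendant '[[[0,0,0],[0,0,0],1],[[0,0,0],[0,0,0],1],[[0,0,0],[0,0,0],1]]'; python3 l.py
python3 - <<'E'
from h import *
from plant import r
s=r.get_state();w=r.snapshot("wrist");pickle.dump((s,w),open("w2.pkl","wb"))
rel(s,(.562,.298,.24),Rtool(-.14,0,1))
im=w["image"].astype(int)
m=((im[:,:,0]>1.5*im[:,:,2])&(im[:,:,0]<170)&(im[:,:,0]>40)&(im[:,:,0]>im[:,:,1]*1.35)).astype(np.uint8)
m=cv2.morphologyEx(m,cv2.MORPH_OPEN,np.ones((3,3),np.uint8))
k,lb,st,c=cv2.connectedComponentsWithStats(m)
for i in range(1,k):
    if st[i,4]>80: print(st[i],c[i].round(1))
o=w["image"][:,:,::-1].copy()
for X in ((.5078,.3064,.071),(.617,.2892,.071)):
    u=proj(w,X,s)[0];print(u);cv2.circle(o,tuple(int(v) for v in u),3,(0,255,0),1)
cv2.imwrite("pics/h.png",o)
E
```

```text
clock: 21.4
tool_pos: [0.5563, 0.3039, 0.2377]
eef_rot: [0.752, 0.659, -0.002, 0.0]
contact_force: [0.0, -0.1, -0.3]
opening: 1.0
clock: 21.7
tool_pos: [0.5568, 0.3031, 0.2397]
eef_rot: [0.756, 0.655, -0.001, 0.001]
contact_force: [0.5, -0.3, -0.0]
opening: 1.001
[-0.39   0.722 -0.337  1.537  0.278  0.933  0.613]
row [[-0.001, 0.003, -0.002], [-0.0043, 0.0058, -0.0003]]  rows>= 0.1
[ 310  137   13  110 1269] [316.2 191.3]
[176 322  35  28 694] [195.1 337.5]
[316.34472092 141.61735664]
[315.34912175 243.83303885]
```

View pics/h.png

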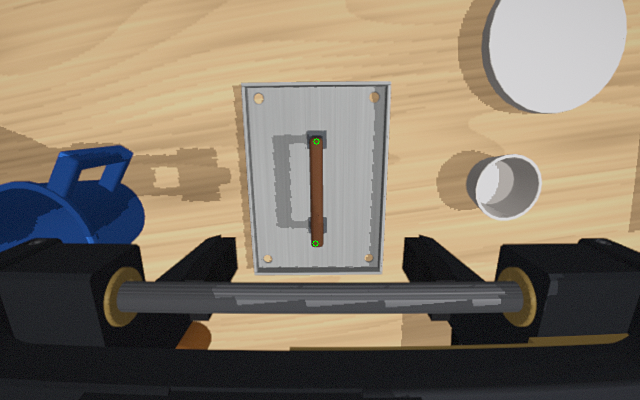

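Run:
```python
from h import *
s,w=pickle.load(open("w2.pkl","rb"));im=w["image"].astype(int)
H=[]
for (x,y) in ((259,98),(374,97),(368,258),(267,258)):
    sub=im[y-10:y+11,x-10:x+11];m=(sub[:,:,0]-sub[:,:,2]>25).astype(np.uint8)
    k,lb,st,c=cv2.connectedComponentsWithStats(m);i=1+np.argmin([np.hypot(*(c[j]-10)) for j in range(1,k)])
    px=c[i]+[x-10,y-10];H.append(onplane(w,px,.003,s));print(px.round(1),st[i],H[-1].round(4))
H=np.array(H);print("centre",H.mean(0).round(4),"sides",[np.linalg.norm(H[i]-H[(i+1)%4]).round(4) for i in range(4)])
d=(H[2]-H[1])+(H[3]-H[0]);print("yaw",np.arctan2(d[1],d[0]))
m=((im[:,:,0]>1.5*im[:,:,2])&(im[:,:,0]<170)&(im[:,:,0]>40)&(im[:,:,0]>im[:,:,1]*1.35))
m[:, :305]=0;m[:,330:]=0;m[:130]=0;m[252:]=0
ys,xs=np.nonzero(m)
P=[]
for y in (145,170,200,230,240):
    r_=xs[ys==y];P.append(onplane(w,(r_.mean(),y),.071,s))
    e=[onplane(w,(r_.min()-.5,y),.071,s),onplane(w,(r_.max()+.5,y),.071,s)]
    print(y,P[-1].round(4),np.linalg.norm(e[0]-e[1]).round(4))
rel(s,(.566,-.279,.363),Rtool(-.074,0,1));
```

```text
[258.3  98.1] [ 5  5 10 11 85] [0.4506 0.2438 0.003 ]
[373.6  96.9] [ 5  5 10 11 84] [0.4691 0.3802 0.003 ]
[368.  257.2] [ 6  6  9  7 51] [0.6744 0.3522 0.003 ]
[267.3 258. ] [ 6  7  9  7 50] [0.6562 0.2159 0.003 ]
centre [0.5626 0.298  0.003 ] sides [np.float64(0.1376), np.float64(0.2072), np.float64(0.1375), np.float64(0.2075)]
yaw -0.13536122188242494
145 [0.511  0.3051 0.071 ] 0.0121
170 [0.5362 0.3019 0.071 ] 0.0113
200 [0.5679 0.2977 0.071 ] 0.0127
230 [0.6012 0.2928 0.071 ] 0.0131
240 [0.6128 0.2917 0.071 ] 0.0121
row [[-0.001, 0.003, -0.068], [-0.5753, 0.0915, -0.1218]]  rows>= 11.9
```

```bash
python3 -m pendant '[[[0,0,-0.006],[-0.04,0.006,-0.02],1],[[0,0,-0.012],[-0.085,0.013,-0.04],1],[[0,0,-0.018],[-0.13,0.02,-0.06],1],[[0,0,-0.024],[-0.175,0.028,-0.08],1],[[0,0,-0.03],[-0.22,0.035,-0.09],1],[[0,0,-0.036],[-0.265,0.042,-0.1],1],[[0,0,-0.042],[-0.31,0.05,-0.11],1],[[0,0,-0.048],[-0.355,0.057,-0.12],1],[[0,0,-0.054],[-0.4,0.064,-0.122],1],[[0,0,-0.06],[-0.445,0.07,-0.122],1]]'; python3 -m pendant '[[[0,0,-0.004],[-0.045,0.007,0],1],[[0,0,-0.008],[-0.085,0.014,0],1],[[0,0,-0.008],[-0.115,0.018,0],1],[[0,0,-0.008],[-0.13,0.02,0],1],[[0,0,-0.008],[-0.13,0.02,0],1],[[0,0,-0.008],[-0.13,0.02,0],1],[[0,0,-0.008],[-0.13,0.02,0],1]]';python3 l.py
python3 - <<'E'
from h import *
from plant import r
s=r.get_state();w=r.snapshot("wrist");pickle.dump((s,w),open("w3.pkl","wb"))
rel(s,(.566,-.279,.363),Rtool(-.074,0,1))
o=cv2.resize(w["image"][60:310,200:440],None,fx=2.4,fy=2.4,interpolation=cv2.INTER_CUBIC)[:,:,::-1]
cv2.imwrite("pics/i.png",o)
c=np.array([.5656,-.279]);a=-.074;Rz=np.array([[np.cos(a),-np.sin(a)],[np.sin(a),np.cos(a)]])
for x in(-.104,.104):
  for y in (-.069,.069): u=proj(w,np.r_[c+Rz@[x,y],.127],s)[0];print(x,y,u.round(1),((u-[200,60])*2.4).round())
E
```

```text
clock: 22.75
tool_pos: [0.5638, -0.1486, 0.3635]
eef_rot: [0.736, 0.677, -0.0, 0.001]
contact_force: [-0.5, -0.6, -0.3]
opening: 0.998
clock: 23.45
tool_pos: [0.5741, -0.275, 0.3625]
eef_rot: [0.731, 0.682, 0.0, -0.0]
contact_force: [1.0, -0.2, -0.1]
opening: 1.0
[ 0.578  0.617 -0.388  1.355  0.235  1.215  1.674]
row [[-0.0, -0.001, 0.004], [-0.0046, -0.0078, -0.0005]]  rows>= 0.2
-0.104 -0.069 [257.2  84. ] [137.  58.]
-0.104 0.069 [374.3  84.3] [418.  58.]
0.104 -0.069 [264.7 248.1] [155. 451.]
0.104 0.069 [366.9 248.3] [401. 452.]
```

View pics/i.png

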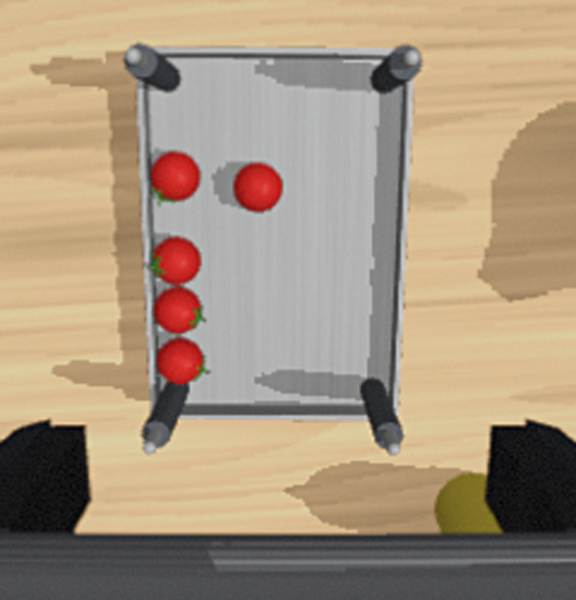

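Run:
```python
from h import *
s,w=pickle.load(open("w3.pkl","rb"));im=w["image"].astype(int)
hsv=cv2.cvtColor(w["image"],cv2.COLOR_RGB2HSV)
for (x,y) in ((256,83),(372,82),(263,246),(364,246)):
    sub=im[y-8:y+9,x-8:x+9];sat=hsv[y-8:y+9,x-8:x+9,1]
    print(x,y)
    for rI in range(17): print(y-8+rI,''.join(('#' if sat[rI,cI]<45 and sub[rI,cI,0]>125 else 'o' if sat[rI,cI]<60 else '.') for cI in range(17)))
```

```text
256 83
75 .................
76 .................
77 .................
78 .........oo......
79 ......ooooooo#..o
80 .....o###ooooooo#
81 .....#####ooooooo
82 ....#######oooooo
83 ....o######oooooo
84 ....o#####ooooooo
85 ....oo####ooooooo
86 ....ooooooooooooo
87 .....oooooooooooo
88 .....oooooooooooo
89 .....oooooooooooo
90 ......ooooooooooo
91 .......oooooooooo
372 82
74 .................
75 .................
76 .................
77 .................
78 .................
79 ...ooooo.........
80 #ooooooooo.......
81 oooooo####.......
82 oooooo#####......
83 ooooo######......
84 oooooo#####......
85 oooooo####oo.....
86 ooooooo###o......
87 ooooooooooo......
88 ooooooooooo......
89 ooooooooooo......
90 oooooooooo.......
263 246
238 .....oooooooooooo
239 .....oooooooooooo
240 .....ooooooooooo.
241 ....oooooooooooo.
242 .....ooooooooooo.
243 .....oooooooooo..
244 .....oo##oooooo..
245 .....#####oooo...
246 .....######o.....
247 .....#####.......
248 .....o###o.......
249 .................
250 .................
251 .................
252 .................
253 .................
254 .................
364 246
238 .oooooooooo......
239 ooooooooooo#.....
240 oooooooooooo.....
241 oooooooooooo.....
242 .ooooooooooo.....
243 .oooooooooo......
244 .oooooooooo......
245 ..ooooo###o......
246 ...ooo#####......
247 .....o#####......
248 ......####o......
249 .......##o.......
250 .................
251 .................
252 .................
253 .................
254 .................
```

Run:
```python
from h import *
s,w=pickle.load(open("w3.pkl","rb"))
H=np.array([onplane(w,p,.124,s) for p in ((254.7,82.5),(372,83.4),(364.2,247),(262.3,246.2))]);print(H.round(4))
print("centre",H.mean(0).round(4),"sides",[np.linalg.norm(H[i]-H[(i+1)%4]).round(4) for i in range(4)],"diag",np.linalg.norm(H[0]-H[2]),np.linalg.norm(H[1]-H[3]))
d=(H[2]-H[1])+(H[3]-H[0]);e=(H[1]-H[0])+(H[2]-H[3]);print("yaw",np.arctan2(d[1],d[0]),np.arctan2(-e[0],e[1]))
rel(s,(.5626,.298,.24),Rtool(-.1354,0,1))
```

```text
[[ 0.4545 -0.3434  0.124 ]
 [ 0.4655 -0.2046  0.124 ]
 [ 0.6735 -0.2211  0.124 ]
 [ 0.6625 -0.3591  0.124 ]]
centre [ 0.564  -0.2821  0.124 ] sides [np.float64(0.1392), np.float64(0.2086), np.float64(0.1384), np.float64(0.2085)] diag 0.25084084361985076 0.25025860269834455
yaw -0.0770305932146025 -0.07954992488320613
row [[-0.0, -0.001, 0.065], [0.5707, -0.0515, 0.123]]  rows>= 11.7
```

```bash
python3 -m pendant '[[[0,0,0.006],[0.045,-0.004,0],1],[[0,0,0.012],[0.09,-0.008,0],1],[[0,0,0.018],[0.135,-0.012,0],1],[[0,0,0.024],[0.18,-0.016,0],1],[[0,0,0.03],[0.225,-0.02,0],1],[[0,0,0.036],[0.27,-0.024,0.01],1],[[0,0,0.042],[0.315,-0.028,0.03],1],[[0,0,0.048],[0.36,-0.032,0.05],1],[[0,0,0.054],[0.405,-0.036,0.07],1],[[0,0,0.06],[0.45,-0.04,0.09],1]]'; python3 -m pendant '[[[0,0,0.005],[0.042,-0.004,0.015],1],[[0,0,0.005],[0.083,-0.008,0.034],1],[[0,0,0.005],[0.11,-0.011,0.06],1],[[0,0,0.005],[0.121,-0.0115,0.09],1],[[0,0,0.005],[0.121,-0.0115,0.09],1],[[0,0,0.005],[0.121,-0.0115,0.09],1],[[0,0,0.005],[0.121,-0.0115,0.09],1]]';python3 l.py
python3 - <<'E'
from h import *
from plant import r
s=r.get_state();rel(s,(.5626,.298,.053),Rtool(-.1354,0,1))
E
```

```text
clock: 24.5
tool_pos: [0.5658, 0.1769, 0.2717]
eef_rot: [0.752, 0.659, -0.0, -0.0]
contact_force: [1.3, -0.2, 0.8]
opening: 1.002
clock: 25.2
tool_pos: [0.5724, 0.2946, 0.1837]
eef_rot: [0.755, 0.656, 0.001, 0.001]
contact_force: [0.2, -0.3, -0.1]
opening: 1.002
[-0.378  0.798 -0.317  1.562  0.309  0.83   0.616]
row [[0.002, -0.0, -0.005], [0.002, -0.0104, 0.1307]]  rows>= 2.6
```

```bash
python3 -m pendant '[[[0.002,0,-0.005],[0.001,-0.005,0.02],1],[[0.002,0,-0.005],[0.002,-0.0104,0.05],1],[[0.002,0,-0.005],[0.002,-0.0104,0.08],1],[[0.002,0,-0.005],[0.002,-0.0104,0.105],1],[[0.002,0,-0.005],[0.002,-0.0104,0.122],1],[[0.002,0,-0.005],[0.002,-0.0104,0.1307],1],[[0.002,0,-0.005],[0.002,-0.0104,0.1307],1],[[0.002,0,-0.005],[0.002,-0.0104,0.1307],0.6]]';python3 - <<'E'
from h import *
from plant import r
s=r.get_state();rel(s,(.5626,.298,.053),Rtool(-.1354,0,1))
E
python3 -m pendant '[[[0,0,0],[0,0,0],0.3],[[0,0,0],[0,0,0],0],[[0,0,0],[0,0,0],0],[[0,0,0],[0,0,0],0],[[0,0,0],[0,0,0],0],[[0,0,0],[0,0,0],0],[[0,0,0],[0,0,0],0],[[0,0,0],[0,0,0],0],[[0,0,0],[0,0,0],0],[[0,0,0],[0,0,0],0]]' 60
python3 l.py
python3 - <<'E'
from h import *
from plant import r
s=r.get_state();rel(s,(.5626,.298,.053),Rtool(-.1354,0,1))
E
```

```text
clock: 26.0
tool_pos: [0.5622, 0.299, 0.0524]
eef_rot: [0.753, 0.658, 0.0, -0.001]
contact_force: [-0.5, 0.8, 0.7]
opening: 0.925
row [[-0.001, -0.001, 0.001], [-0.0009, 0.0005, -0.0006]]  rows>= 0.0
clock: 27.0
tool_pos: [0.5613, 0.2986, 0.0511]
eef_rot: [0.753, 0.658, -0.001, -0.001]
contact_force: [-0.5, 0.0, -0.0]
opening: 0.139
[-0.426  0.972 -0.249  1.647  0.382  0.574  0.542]
row [[-0.003, 0.001, 0.002], [-0.0004, 0.0014, -0.0019]]  rows>= 0.0
```

```bash
python3 -m pendant '[[[0,0,0],[0,0,-0.01],0],[[0,0,0],[0,0,-0.03],0],[[0,0,0],[0,0,-0.06],0],[[0,0,0],[0,0,-0.1],0],[[0,0,0],[0,0,-0.14],0],[[0,0,0],[0,0,-0.18],0],[[0,0,0],[0,0,-0.21],0],[[0,0,0],[0,0,-0.225],0],[[0,0,0],[0,0,-0.225],0],[[0,0,0],[0,0,-0.225],0]]';python3 l.py
python3 - <<'E'
from h import *
from plant import r
s=r.get_state();w=r.snapshot("wrist");pickle.dump((s,w),open("w4.pkl","wb"))
rel(s,(.5626,-.2814,.276),Rtool(-.078,0,1))
im=w["image"];z0=s["tool_pos"][2]-.0511
R=Rtool(-.1354,0,1);c=s["tool_pos"]+.0014*R[:,1];c[2]=z0+.004
for x in(-.104,.104):
  for y in (-.069,.069): print(x,y,proj(w,c+x*R[:,1]+y*R[:,0],s)[0].round(1))
cv2.imwrite("pics/j.png",im[:,:,::-1])
E
```

```text
clock: 28.0
tool_pos: [0.5613, 0.2981, 0.2755]
eef_rot: [0.753, 0.658, -0.002, -0.001]
contact_force: [-0.6, -0.9, -4.8]
opening: 0.143
[-0.37   0.688 -0.353  1.487  0.26   1.017  0.649]
row [[-0.004, 0.002, -0.056], [-0.5741, 0.0785, 0.0003]]  rows>= 11.6
-0.104 -0.069 [200.8  60.2]
-0.104 0.069 [439.2  60.3]
0.104 -0.069 [228.7 359.4]
0.104 0.069 [410.8 359.7]
```

View pics/j.png

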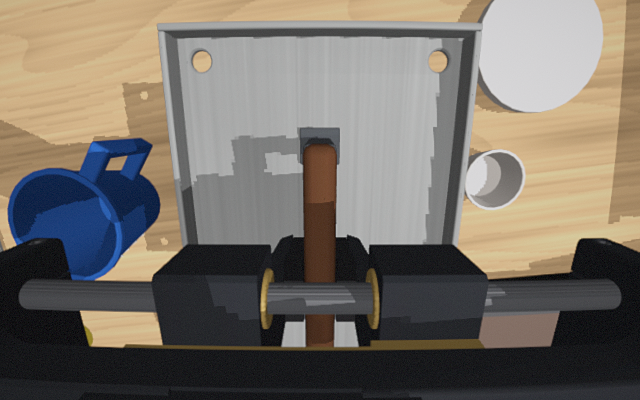

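```bash
python3 -m pendant '[[[0,0,-0.002],[-0.02,0.003,0],0],[[0,0,-0.006],[-0.06,0.008,0],0],[[0,0,-0.01],[-0.105,0.014,0],0],[[0,0,-0.015],[-0.15,0.02,0],0],[[0,0,-0.019],[-0.195,0.027,0],0],[[0,0,-0.024],[-0.24,0.033,0],0],[[0,0,-0.028],[-0.285,0.039,0],0],[[0,0,-0.032],[-0.33,0.045,0],0],[[0,0,-0.036],[-0.375,0.051,0],0],[[0,0,-0.04],[-0.415,0.057,0],0]]'; python3 -m pendant '[[[-0.002,0,-0.006],[-0.04,0.005,0],0],[[-0.004,0.002,-0.012],[-0.08,0.01,0],0],[[-0.004,0.002,-0.016],[-0.12,0.013,0],0],[[-0.004,0.002,-0.016],[-0.145,0.015,0],0],[[-0.004,0.002,-0.016],[-0.158,0.0155,0],0],[[-0.004,0.002,-0.016],[-0.158,0.0155,0],0],[[-0.004,0.002,-0.016],[-0.158,0.0155,0],0],[[-0.004,0.002,-0.016],[-0.158,0.0155,0],0]]'; python3 l.py
python3 - <<'E'
from h import *
from plant import r
s=r.get_state();rel(s,(.5626,-.2814,.19),Rtool(-.078,0,1))
E
```

```text
clock: 29.05
tool_pos: [0.5616, -0.123, 0.2745]
eef_rot: [0.74, 0.673, -0.002, -0.002]
contact_force: [0.4, -0.7, -3.3]
opening: 0.144
clock: 29.85
tool_pos: [0.5643, -0.276, 0.2762]
eef_rot: [0.733, 0.681, 0.002, -0.001]
contact_force: [0.0, 0.3, -3.6]
opening: 0.141
[ 0.606  0.682 -0.41   1.512  0.297  1.009  1.616]
row [[0.001, -0.004, 0.004], [-0.0058, -0.0014, 0.0861]]  rows>= 1.7
```

```bash
python3 -m pendant '[[[0.001,-0.004,0.004],[-0.003,-0.001,0.02],0],[[0.001,-0.004,0.004],[-0.0058,-0.0014,0.045],0],[[0.001,-0.004,0.004],[-0.0058,-0.0014,0.07],0],[[0.001,-0.004,0.004],[-0.0058,-0.0014,0.0861],0],[[0.001,-0.004,0.004],[-0.0058,-0.0014,0.0861],0],[[0.001,-0.004,0.004],[-0.0058,-0.0014,0.0861],0]]'; python3 l.py
python3 - <<'E'
from h import *
from plant import r
for i in range(3):
    s=r.get_state();w=r.snapshot("wrist");rel(s,(.5626,-.2814,.19),Rtool(-.078,0,1))
pickle.dump((s,w),open("w5.pkl","wb"))
sc=r.snapshot("scene");sd=r.snapshot("side");pickle.dump((sc,sd),open("s5.pkl","wb"))
im=w["image"];hsv=cv2.cvtColor(im,cv2.COLOR_RGB2HSV)
for x,y in ((202,61),(438,61)):
    print(x,y)
    for yy in range(y-15,y+17): print(yy,''.join('w' if hsv[yy,xx,1]>60 else ('#' if im[yy,xx].mean()>150 else 'o' if im[yy,xx].mean()>90 else '.') for xx in range(x-17,x+18)))
E
```

```text
clock: 30.45
tool_pos: [0.5628, -0.2832, 0.1907]
eef_rot: [0.735, 0.678, -0.0, 0.001]
contact_force: [0.5, -0.6, -3.0]
opening: 0.145
[ 0.594  0.778 -0.371  1.6    0.355  0.83   1.57 ]
row [[0.001, 0.002, -0.002], [0.0017, -0.0004, 0.0007]]  rows>= 0.0
row [[0.002, 0.002, -0.002], [0.0022, -0.0008, 0.0013]]  rows>= 0.1
row [[0.003, 0.003, -0.003], [0.0026, -0.0009, 0.0016]]  rows>= 0.1
202 61
46 ###################################
47 ###################################
48 ###################################
49 ###################################
50 ############ooooooooo##############
51 ###########oooowwwwooo#############
52 ##########oowwwwwwwwwwo############
53 #########oowwwwwwwwwwww############
54 ########oowwwwwwwwwwwwwwo##########
55 #######ooowwwwwwwwwwwwwwwo#########
56 #######oowwwwwwwwwwwwwwww##########
57 #######oowwwwwwwwwwwwwwwwwo########
58 #######owwwwwwwwwwwwwwwwwwo########
59 ######oowwwwwwwwwwwwwwwwwwo########
60 ######oowwwwwwwwwwwwwwwww#o########
61 ######oowwwwwwwwwwwwwwwwwoo########
62 #######owwwwwwwwwwwwwwwwooo########
63 #######owwwwwwwwwwwwwwwwooo########
64
[... 1098 characters left out ...]
0 ########ooooo#wwwwwwwwwwwww.ooooooo
61 ###########ooowwwwwwwwwwwwo.ooooooo
62 ###########ooowwwwwwwwwwwwooooooooo
63 ############ooowwwwwwwwwwwooooooooo
64 #########o#oooowwwwwwwwwwwooooooooo
65 #########ooooowwwwwwwwwwwwooooooooo
66 #########ooooowwwwwwwwwwwwooooooooo
67 ##########ooowwwwwwwwwwwwoooooooooo
68 ##########oowwwwwwwwwwwwooooo#ooooo
69 ############wwwwwwwwwwwoooooooooooo
70 ############wwwwwwwwwwooooo#ooooooo
71 ##############wwwwwwwoooooooooooooo
72 ###################oooooooo#ooooooo
73 ###################ooooooooo#oooooo
74 ####################ooooooooooooooo
75 ####################ooooooooooooooo
76 ####################ooooooooooooooo
77 ####################ooooooooooooooo
```

Run:
```python
from h import *
s,w=pickle.load(open("w5.pkl","rb"))
c=np.array([.564,-.2818]);a=-.078;Rz=np.array([[np.cos(a),-np.sin(a)],[np.sin(a),np.cos(a)]])
print(s["tool_pos"].round(4))
R=Ro.from_quat(s["eef_rot"]).as_matrix()
for y in (-.069,.069):
    for z in (.127,.118): 
        X=np.r_[c+Rz@[-.104,y],z];print(y,z,proj(w,X,s)[0].round(1),(X-s["tool_pos"])@R)
for px in ((201.5,60.7),(438.5,60.7)):
    print("hole",((onplane(w,px,s["tool_pos"][2]-.0511+.003,s)-s["tool_pos"])@R).round(4))
# side/scene view: pins
sc,sd=pickle.load(open("s5.pkl","rb"))
```

```text
[ 0.5633 -0.284   0.1916]
-0.069 0.127 [213.8  64. ] [-0.06683578 -0.10346384  0.06446168]
-0.069 0.118 [218.5  66.6] [-0.06681129 -0.10349083  0.07346161]
0.069 0.127 [432.1  63.1] [ 0.07116323 -0.10382595  0.06408506]
0.069 0.118 [427.3  65.7] [ 0.07118772 -0.10385294  0.07308498]
hole [-0.0685 -0.1023  0.048 ]
hole [ 0.069  -0.1021  0.0476]
```

```bash
python3 -m pendant '[[[0.001,0.002,-0.001],[0.001,-0.001,0],0],[[0.001,0.002,-0.001],[0.001,-0.001,0.004],0],[[0.001,0.002,-0.001],[0.001,-0.001,0.008],0],[[0.001,0.002,-0.001],[0.001,-0.001,0.012],0],[[0.001,0.002,-0.001],[0.001,-0.001,0.012],0],[[0.001,0.002,-0.001],[0.001,-0.001,0.012],0]]'
python3 - <<'E'
from h import *
from plant import r
s=r.get_state();w=r.snapshot("wrist");rel(s,(.5626,-.2814,.178),Rtool(-.078,0,1))
im=w["image"];hsv=cv2.cvtColor(im,cv2.COLOR_RGB2HSV)
for x,y in ((202,61),(438,61)):
    print(x,y)
    for yy in range(y-13,y+14): print(yy,''.join('w' if hsv[yy,xx,1]>60 else ('#' if im[yy,xx].mean()>150 else 'o' if im[yy,xx].mean()>90 else '.') for xx in range(x-17,x+18)))
E
```

```text
clock: 31.3
tool_pos: [0.5611, -0.2834, 0.1778]
eef_rot: [0.735, 0.678, -0.0, -0.0]
contact_force: [0.0, 0.7, -3.4]
opening: 0.142
row [[-0.001, 0.0, -0.003], [0.0021, 0.0014, -0.0002]]  rows>= 0.1
202 61
48 ###################################
49 ################oo#################
50 ############ooooooooo##############
51 ###########oooowwwwooo#############
52 ##########oowwwwwwwwwwoo###########
53 #########oowwwwwwwwwwwwo###########
54 ########ooowwwwwwwwwwwww###########
55 #######ooowwwwwwwwwwwwwwwo#########
56 #######oowwwwwwwwwwwwwwww##########
57 #######oowwwwwwwwwwwwwwwwwo########
58 #######owwwwwwwwwwwwwwwwwwo########
59 #######owwwwwwwwww######woo########
60 ######oowwwwwwwww#######o.o########
61 ######oowwwwwwww#########oo########
62 #######owwwwwww##########oo########
63 #######owwwwwwwo#########oo########
64 #######oowwwwwwo#########oo########
65 #######oowwwwwwo#########oo########
66 ########owwwwwwo#########o#########
67 ########oowwwwwoo########o#########
68 #########owwwwwwo##################
69 ##########owwwwwoo####oo###########
70 ############wwwwwooo##o###########
[... 517 characters left out ...]
7 #########wwwwwwwwwwwwwwwww.oooooooo
58 ########oooowwooo#wwwwwwwwo.ooooooo
59 ########ooooooooooowwwwwwww.ooooooo
60 ########oooooooooooowwwwwww.ooooooo
61 ########ooooooo###ooowwwwww.ooooooo
62 ########oooo######ooowwwwwwoooooooo
63 ########oooo######ooo#wwwwooooooooo
64 ########oooo######ooowwwww.oooooooo
65 ########oooo##ooooooowwwwwooooooooo
66 #########oooo#ooooooowwwwoooooooooo
67 #########oooooooooooowwwwoooooooooo
68 ##########oooooooooowwwwooooooooooo
69 ###########oooooooowwwwooooo#oooooo
70 ############ooooowwwwwoooooo#oooooo
71 ##############ooowwwwoooooooooooooo
72 ###################oooooooooooooooo
73 ##################oooooooooo#oooooo
74 ###################oooooooooooooooo
```

```bash
python3 -m pendant '[[[0,0,0],[0.0002,0.0006,0],0],[[0,0,0],[0.0002,0.0006,0.003],0],[[0,0,0],[0.0002,0.0006,0.005],0],[[0,0,0],[0.0002,0.0006,0.007],0],[[0,0,0],[0.0002,0.0006,0.007],0]]'; python3 -m pendant '[[[0,0,0],[0,0,0.002],0],[[0,0,0],[0,0,0.004],0],[[0,0,0],[0,0,0.006],0],[[0,0,0],[0,0,0.006],0]]'
```

```text
clock: 31.85
tool_pos: [0.5614, -0.2833, 0.1707]
eef_rot: [0.735, 0.678, -0.001, -0.0]
contact_force: [-0.3, 0.6, -4.1]
opening: 0.145
clock: 32.25
tool_pos: [0.5615, -0.2833, 0.1647]
eef_rot: [0.735, 0.678, -0.001, -0.0]
contact_force: [0.2, 0.2, -4.3]
opening: 0.143
```

```bash
python3 -m pendant '[[[0,0,0],[0,0,0.002],0],[[0,0,0],[0,0,0.004],0],[[0,0,0],[0,0,0.006],0],[[0,0,0],[0,0,0.0075],0],[[0,0,0],[0,0,0.0075],0]]'; python3 -m pendant '[[[0,0,0],[0,0,0.001],0],[[0,0,0],[0,0,0.001],0],[[0,0,0],[0,0,0.001],0]]'; python3 -m pendant '[[[0,0,0],[0,0,0.001],0],[[0,0,0],[0,0,0.001],0],[[0,0,0],[0,0,0.001],0]]'
```

```text
clock: 32.75
tool_pos: [0.5616, -0.2833, 0.1574]
eef_rot: [0.735, 0.678, -0.0, -0.0]
contact_force: [0.3, 0.6, -4.2]
opening: 0.141
clock: 33.05
tool_pos: [0.5618, -0.2833, 0.1567]
eef_rot: [0.735, 0.678, -0.0, -0.0]
contact_force: [0.1, -0.2, -3.6]
opening: 0.146
clock: 33.35
tool_pos: [0.5619, -0.2834, 0.1561]
eef_rot: [0.735, 0.678, -0.0, 0.0]
contact_force: [-1.6, 0.8, 2.0]
opening: 0.144
```

```bash
python3 -m pendant '[[[0,0,0],[0,0,0.0008],0],[[0,0,0],[0,0,0.0012],0],[[0,0,0],[0,0,0.0012],0],[[0,0,0],[0,0,0.0012],0]]'; python3 -m pendant '[[[0,0,0],[0,0,0.0008],0],[[0,0,0],[0,0,0.0008],0],[[0,0,0],[0,0,0.0008],0]]'
python3 - <<'E'
from h import *
from plant import r
s=r.get_state();print(s["moment"].round(2),s["contact_force"].round(1));w=r.snapshot("wrist")
im=w["image"];hsv=cv2.cvtColor(im,cv2.COLOR_RGB2HSV)
for x,y in ((202,61),(438,61)):
    print(x,y)
    for yy in range(y-26,y+14): print(yy,''.join('w' if hsv[yy,xx,1]>60 else ('#' if im[yy,xx].mean()>150 else 'o' if im[yy,xx].mean()>90 else '.') for xx in range(x-20,x+21)))
E
```

```text
clock: 33.75
tool_pos: [0.562, -0.2834, 0.1561]
eef_rot: [0.735, 0.678, -0.0, 0.0]
contact_force: [-4.7, 0.9, 9.4]
opening: 0.144
clock: 34.05
tool_pos: [0.562, -0.2834, 0.156]
eef_rot: [0.735, 0.678, -0.0, 0.001]
contact_force: [-5.2, 1.4, 13.9]
opening: 0.145
[ 0.31  0.94 -0.05] [-5.2  1.4 13.9]
202 61
35 .........................................
36 .....................o..oo.oooooooooooooo
37 ooooooooooooooooooooooooo################
38 #########################################
39 #########################################
40 #########################################
41 #########################################
42 #########################################
43 #########################################
44 #########################################
45 #########################################
46 #########################################
47 #########################################
48 #########################################
49 #################ooooo###################
50 #############oooooooooooo################
51 ##############oooooooooooo###############
52 ##o############ooooooooooo
[... 2112 characters left out ...]
............ooooo######oo
60 ##oooooooooo................oooooo###oooo
61 ###ooooooooo.................oooooooooooo
62 oooooooooooo..................ooooooooooo
63 ####oooooooo...................oooooooooo
64 #######oo#oo.................oooooooooooo
65 #######oo#oo..............o..oooooooooooo
66 #######oooo#o.........o.oo...oooooooooooo
67 #######ooo###o........o.....ooooooooooooo
68 ##############oo...........ooooo##ooooooo
69 ###############o..........ooooooooooooooo
70 ################o.......ooooooo##oooooooo
71 #################oooooooooooooooooooooooo
72 #######################ooooooo##ooooooooo
73 ########################ooooooooooooooooo
74 ########################ooooooooooooooooo
```

```bash
python3 -m pendant '[[[0,0,0],[0,0,0],0],[[0,0,0],[0,0,0.0003],0],[[0,0,0],[0,0,0.0006],0],[[0,0,0],[0,0,0.0006],0],[[0,0,0],[0,0,0.0006],0]]' 8
python3 - <<'E'
from h import *
from plant import r
s=r.get_state();print(s["moment"].round(2),s["contact_force"].round(1),s["tool_pos"].round(4))
sd=r.snapshot("side");sc=r.snapshot("scene");pickle.dump((sc,sd),open("s6.pkl","wb"))
# seated: predicted rim corners (rim top z .125) against grey tray mask
c=np.array([.564,-.2818]);a=-.078;Rz=np.array([[np.cos(a),-np.sin(a)],[np.sin(a),np.cos(a)]])
for n,S in (("sc",sc),("sd",sd)):
    hsv=cv2.cvtColor(S["image"],cv2.COLOR_RGB2HSV);g=S["image"].astype(int).mean(2)
    P=[np.r_[c+Rz@[x,y],.125] for x,y in ((-.12,-.085),(.12,-.085),(.12,.085),(-.12,.085))];u=proj(S,P)
    x0,y0=u.min(0).astype(int)-8;x1,y1=u.max(0).astype(int)+9
    print(n,u.round(1).tolist(),"origin",x0,y0)
    for yy in range(y0,y1): print(yy,''.join('w' if hsv[yy,xx,1]>60 else ('#' if g[yy,xx]>110 else 'o' if g[yy,xx]>60 else '.') for xx in range(x0,x1)))
E
```

```text
clock: 34.6
tool_pos: [0.5625, -0.2835, 0.1552]
eef_rot: [0.735, 0.678, 0.0, 0.001]
contact_force: [-3.5, 1.1, 10.9]
opening: 0.155
[0.32 0.58 0.08] [-3.5  1.1 10.9] [ 0.5625 -0.2835  0.1552]
sc [[201.6, 187.6], [203.9, 244.4], [253.0, 237.6], [247.1, 181.7]] origin 193 173
173 wwwwwwwwwwwwwwwwwwwwwwwwwwwwwwww..wwwwwwwwwwwwwwwwwwwwwwwwwwwwwwwwww
174 wwwwwwwwwwwwwwwwwwwwwwwwwwwwwwwwwwwwwwwwwwwwwwwwwwwwwwwwwwwwwwwwwwww
175 wwwwwwwwwwwwwwwwwwwwwwwwwwwwwwwwwwwwwwwwwwwwwwwwwwwwwwwwwwwwwwwwwwww
176 wwwwwwwwwwwwwwwwwwwwwwwwwwwwwwwwwwwwwwwwwwwwwwwwwwwwwwwwwwwwwwwwwwww
177 wwwwwwwwwwwwwwwwwwwwwwwwwwwwwwwwwwwwwwwwwwwwwwwwwwwwwwwwwwwwwwwwwwww
178 wwwwwwwwwwwwwwwwwwwwwwwwwwwwwwwwwwwwwwwwwwwwwwwwwwwwwwwwwwwwwwwwwwww
179 wwwwwwwwwwwwwwwwwwwwwwwwwwwwwwwwwwwwwwwwwwwwwwwwwwwwwwwwwwwwwwwwwwww
180 wwwwwwwwwwwwwwwwwwwwwwwwwwwwwwwwwwwwwwwwwwwwwwwwwwwwwwwwwwwwwwwwwwww
181 wwwwwwwwwwwwwwwwwwwwwwwwwwwwwwwwwwwwwwwwwwwwwwwww.....wwwwwwwwwwwwww
182 wwwwwwwwwwwwwwwwwwwwwwwwwwwwwwwwwwwwwwwwwwwwwww....o..wwwwwwwwwwwwww
183 wwwwwwwwwwwwwwwwwwwwwwwwwwwwwww..wwwwwww###wwwo.......wwwwwwwwwwwwww
184 wwwwwwwwwwwwwwwwww
[... 8128 characters left out ...]
wwwwwwwwwwwwwwwwooowooooooooooooooooooooooooooooooowwwwwwwwwwww
176 wwwwwwwwwwwww.....oo....wwwwwwwwwwwwwwwwwwwwwwwoooooooooooooooooooooooooo.owwwwwwwwwww
177 wwwwwwwwwwwww....oooo.ooowwwwwooowwwwwwwwwwwwwwoooooowwwwwooooooooooooooo.oowwwwwwwwww
178 wwwwwwwwwwwww....ooooooooooooooooowwwwoowwwwwwwooooowwwwwwwwoooooooooooo..owwwwwwwwwww
179 wwwwwwwwwwwww....ooooooooooooooooooooooooowwwooooowwwwwwwwwwoooooo........owwwwwwwwwww
180 wwwwwwwwwwwww....ooooooooooooooooooooooooooooooooowwwwwwwwwooooooo.......oowwwwwwwwwww
181 wwwwwwwwwwwww...ooooooooooooooooooooooooooooooooowwwwwwwwooooooooo.......oowwwwwwwwwww
182 wwwwwwwwwwwww...ooooooooooooooooooooooooooooooooowwwwwwwwooooooooo.......oowwwwwwwwwww
```

```bash
python3 -m pendant '[[[0,0,0],[0,0,0.0008],0],[[0,0,0],[0,0,0.001],0],[[0,0,0],[0,0,0.001],0],[[0,0,0],[0,0,0.001],0]]' 5
python3 - <<'E'
from h import *
from plant import r
s=r.get_state();print(s["moment"].round(2),s["contact_force"].round(1),s["tool_pos"].round(4))
sc,sd=pickle.load(open("s6.pkl","rb"))
c=np.array([.564,-.2818]);a=-.078;Rz=np.array([[np.cos(a),-np.sin(a)],[np.sin(a),np.cos(a)]])
# +y long wall seen from the side camera: lower edge (wood/gap below) per column, against prediction
for z in (.105,.125):
    print(z,proj(sd,[np.r_[c+Rz@[x,.085],z] for x in (-.12,-.06,0,.06,.12)]).round(1).tolist())
g=sd["image"].astype(int)
for x in (310,320,330,340,350,360,367): print(x,[tuple(g[y,x]) and int(g[y,x].mean()) for y in range(162,184)])
E
```

```text
clock: 35.1
tool_pos: [0.563, -0.2835, 0.1537]
eef_rot: [0.735, 0.678, 0.0, 0.001]
contact_force: [-2.1, 1.7, 7.2]
opening: 0.154
[0.19 0.15 0.01] [-2.1  1.7  7.2] [ 0.563  -0.2835  0.1537]
0.105 [[369.9, 179.0], [353.8, 177.3], [338.0, 175.5], [322.4, 173.8], [306.9, 172.2]]
0.125 [[370.2, 174.1], [354.1, 172.4], [338.2, 170.7], [322.5, 169.0], [306.9, 167.3]]
310 [106, 97, 81, 71, 76, 95, 100, 96, 95, 96, 86, 74, 74, 76, 75, 77, 76, 74, 74, 74, 72, 71]
320 [112, 111, 109, 111, 110, 112, 109, 104, 95, 95, 89, 74, 49, 40, 46, 61, 74, 77, 77, 78, 79, 81]
330 [61, 61, 72, 95, 111, 111, 113, 114, 107, 95, 92, 88, 70, 54, 52, 63, 75, 78, 79, 79, 79, 78]
340 [78, 77, 77, 79, 95, 109, 110, 111, 114, 107, 94, 92, 89, 78, 57, 46, 45, 56, 73, 78, 77, 78]
350 [76, 76, 77, 76, 79, 94, 108, 110, 110, 112, 107, 94, 91, 90, 81, 63, 56, 51, 52, 50, 54, 50]
360 [105, 109, 109, 108, 106, 108, 109, 108, 109, 109, 112, 107, 93, 90, 91, 88, 77, 70, 73, 77, 76, 74]
367 [109, 108, 107, 107, 108, 107, 108, 107, 109, 113, 112, 108, 103, 94, 91, 88, 73, 55, 48, 47, 49, 52]
```

The long wall's slope (0.108 px/px) matches the level, seated prediction (0.108), and its height agrees within a pixel. The tray is down on the shoulders, so I can release.

```bash
python3 -m pendant '[[[0,0,0],[0,0,-0.001],0],[[0,0,0],[0,0,-0.0015],0.3],[[0,0,0],[0,0,-0.0015],0.5],[[0,0,0],[0,0,-0.0015],0.6],[[0,0,0],[0,0,-0.0015],0.6],[[0,0,0],[0,0,-0.0015],0.6]]'
python3 -m pendant '[[[0,0,0],[0,0,-0.01],0.6],[[0,0,0],[0,0,-0.03],0.6],[[0,0,0],[0,0,-0.06],0.6],[[0,0,0],[0,0,-0.1],0.6],[[0,0,0],[0,0,-0.14],0.6],[[0,0,0],[0,0,-0.18],0.6],[[0,0,0],[0,0,-0.2],0.6],[[0,0,0],[0,0,-0.2],0.6],[[0,0,0],[0,0,-0.2],0.6]]'
python3 - <<'E'
from h import *
from plant import r
s=r.get_state();w=r.snapshot("wrist");sd=r.snapshot("side");sc=r.snapshot("scene");pickle.dump((s,w,sd,sc),open("s7.pkl","wb"))
c=np.array([.564,-.2818]);a=-.078;Rz=np.array([[np.cos(a),-np.sin(a)],[np.sin(a),np.cos(a)]])
for x in(-.104,.104):
  for y in (-.069,.069):
    u=proj(w,[np.r_[c+Rz@[x,y],z] for z in (.127,.109)],s).round(1);v=u[0].astype(int);print(x,y,u.tolist())
    im=w["image"];
    for yy in range(v[1]-9,v[1]+10): print(yy,' '.join('%3d'%im[yy,xx].mean() for xx in range(v[0]-9,v[0]+10)) if 0<=yy<400 else '')
g=sd["image"].astype(int)
for x in (320,340,360,367): print(x,[int(g[y,x].mean()) for y in range(164,182)])
# jug upright check
for n,S in (("sd",sd),("sc",sc)):
    im=S["image"].astype(int);m=((im[:,:,2]>im[:,:,0]+40)&(im[:,:,2]>im[:,:,1]+25)).astype(np.uint8)
    k,l,st,cc=cv2.connectedComponentsWithStats(m);print(n,[st[i].tolist() for i in range(1,k) if st[i,4]>100])
E
```

```text
clock: 35.7
tool_pos: [0.5617, -0.2833, 0.1534]
eef_rot: [0.735, 0.678, -0.0, -0.0]
contact_force: [-0.4, -0.2, 1.0]
opening: 0.583
clock: 36.6
tool_pos: [0.5616, -0.2832, 0.3536]
eef_rot: [0.735, 0.678, -0.0, -0.0]
contact_force: [0.3, -0.1, -0.6]
opening: 0.6
-0.104 -0.069 [[261.1, 93.0], [263.9, 94.5]]
84 138 175 179 179 182 184 179 179 181 185 185 187 186 186 185 184 184 184 185
85 138 179 185 184 186 188 185 183 185 187 189 190 187 189 187 186 186 188 189
86 136 175 182 182 185 187 185 181 183 187 190 190 188 188 188 186 184 186 185
87 132 172 182 182 183 189 184 183 184 188 189 189 189 189 189 187 185 185 187
88 131 170 182 181 186 187 186 182 174 166 158 156 160 174 184 188 186 188 188
89 130 169 183 183 186 191 184 171 150 126 112 105 112 128 156 181 188 187 186
90 126 166 183 185 187 188 173 154 154 159 148 118 100  89 107 155 182 187 188
91 110 127 145 147 147 143 132 152 177 187 182 161 129  98  84 118 169 188 188
92 104 116 137 139 138 131 134 167 193 201 196 177 145 114 104 109 148 180 187
93 106 119 137 139 139 130 128 167 190 206 208 190 151 117 112 107 141 178 187
94 
[... 5137 characters left out ...]
 22  19  20
265 122 124 122 125 125  76  20  20  19  19   9  20  18  20  23  20  26  23  21
266 190 190 191 193 193 118  34  11  22  21  21  19  25  18  21  24  25  19  21
267 189 187 188 192 190  88  21  14  16  26  16  21  25  31  24  24  22  24  24
320 [110, 109, 109, 108, 109, 102, 94, 94, 90, 74, 48, 40, 48, 62, 73, 78, 79, 78]
340 [111, 110, 110, 110, 110, 110, 113, 107, 94, 89, 88, 77, 58, 46, 44, 61, 71, 76]
360 [105, 107, 106, 105, 108, 108, 107, 109, 111, 105, 93, 89, 90, 86, 75, 69, 73, 77]
367 [107, 107, 107, 107, 106, 107, 108, 113, 110, 106, 103, 94, 89, 87, 73, 53, 45, 49]
sd [[542, 169, 38, 30, 797], [315, 186, 42, 50, 1368]]
sc [[1, 92, 17, 20, 172], [291, 176, 34, 37, 390]]
```

```bash
python3 -m pendant '[[[0,0,0],[0,0.02,-0.01],0.8],[[0,0,0],[0,0.05,-0.02],1],[[0,0,0],[0,0.08,-0.02],1],[[0,0,0],[0,0.09,-0.02],1],[[0,0,0],[0,0.09,-0.02],1],[[0,0,0],[0,0.09,-0.02],1]]'
python3 - <<'E'
from h import *
from plant import r
s=r.get_state();w=r.snapshot("wrist")
c=np.array([.564,-.2818]);a=-.078;Rz=np.array([[np.cos(a),-np.sin(a)],[np.sin(a),np.cos(a)]])
for x in(-.104,.104):
  for y in (-.069,.069):
    u=proj(w,[np.r_[c+Rz@[x,y],z] for z in (.127,.109)],s).round(1);v=u[0].astype(int);print(x,y,u.tolist())
    im=w["image"]
    if x>0:
      for yy in range(v[1]-8,v[1]+9): print(yy,' '.join('%3d'%im[yy,xx].mean() for xx in range(v[0]-8,v[0]+9)) if 0<=yy<400 else '')
sc=r.snapshot("scene")
s0,d=pickle.load(open("s0.pkl","rb"))
df=np.abs(sc["image"].astype(int)-d["scene"]["image"]).max(2)
for n,X in (("jar",(.757,.086,.05)),("bottle",(.731,-.132,.1))):
    u=proj(sc,X)[0].astype(int);print(n,u,df[u[1]-12:u[1]+12,u[0]-8:u[0]+8].mean().round(1))
for n,u in (("ramekin",(432,190)),("plates",(432,157)),("spoon",(157,220))): print(n,df[u[1]-12:u[1]+12,u[0]-8:u[0]+8].mean().round(1))
E
```

```text
clock: 37.35
tool_pos: [0.6509, -0.2904, 0.3721]
eef_rot: [0.735, 0.678, -0.001, -0.001]
contact_force: [-0.8, -0.5, -0.1]
opening: 0.998
-0.104 -0.069 [[260.9, 14.4], [263.7, 19.6]]
-0.104 0.069 [[380.2, 13.9], [377.3, 19.2]]
0.104 -0.069 [[268.4, 190.1], [270.6, 187.3]]
182 165 178 177 173 176 176 175 167 154 152 148 166 177 181 177 176 177
183 164 178 177 173 178 173 145 106 102 103 102 117 156 177 178 177 176
184 154 148 140 138 139 122  89  65  85  89  86  94 111 154 176 179 175
185 150 139 130 128 118  86  63  63  73  85  91  96 100 119 173 178 176
186 116 130 133 132 116  77  60  72  88  94  98 104 106 111 160 177 177
187 106 131 133 131 118  76  72 118 137 136 111 105 103 110 159 177 177
188 107 132 130 125 120  93 114 153 169 165 147 108  98 102 163 177 177
189 135 157 138 132 127 108 135 169 192 189 166 118  99 128 174 178 177
190 143 175 176 172 171 144 141 171 190 195 171 125 123 163 176 177 175
191 136 176 179 174 175 169 144 157 174 174 156 141 160 178 177 178 176
192 132 175 180 173 174 174 158 141 152 160 156 167 177 180 178 178 176
193 129 175 179 173 176 174 174 170
[... 1037 characters left out ...]
  65  94 135 169 192 205 173 131 133 134  79  68 122
190 176 172 136  79  73  87 134 167 185 193 167 132 136 132  74  68 123
191 179 182 170 146 136 118 116 150 168 170 138 130 134 133  70  69 130
192 178 181 178 175 175 171 122 125 129 134 129 132 136 131  70  71 135
193 178 179 179 179 182 184 135 128 128 126 130 131 134 131  68  77 145
194 181 183 180 180 183 183 137 131 131 128 133 134 136 125  66  76 153
195 182 183 182 184 182 148 133 132 133 129 133 132 136 133  68  81 160
196 111 110 111 110 110  92  91  93  93  93  92  95  92  92  70  81 165
197  81  79  80  80  81  82  81  84  81  85  83  86  81  83  76  89 169
jar [337 246] 3.7
bottle [276 246] 3.6
ramekin 4.0
plates 4.1
spoon 3.3
```

All four pin tips show through their holes at the predicted pixels, and the bystanders haven't changed. I'm handing in.

```bash
python3 -c "
from plant import r
print(r.finish_job())"
```

```text
the job is handed in; nothing more can be done
None
```

The job is done and handed in at about 37 s of the 72 s allowed, with no verdict given back.

**Jug:** I lifted it by the handle and turned it to the stand. I poured with the spout about 80 mm above the worktop and all five tomatoes went into the lower tray. The empty jug is back upright at its old place; its outline in both fixed cameras matches the start to within a pixel or so.

**Top tray:** I took it by the bar and lowered it onto the posts. It met no resistance until the shoulders at the expected height, and I pressed it down to about 14 N before letting go. In the wrist camera all four pin tips stood in their holes at the predicted positions.

**Level:** In the side view the long wall's slope matched a level tray (0.108 against 0.108), and its edges looked the same after release. That view is good to only about 1 mm.

**Bystanders:** The jar, bottle, ramekin, plates and spoon showed no change in the scene camera.

**Disagreements:**
- Before the tray went on, the arm's position reading called for a 2 mm sideways correction but the holes and pins showed about 1 mm. I followed the picture and it fitted.
- While held, the tray's near end looked about 2 mm low. I eased the grip so it could settle before release.
- After the pour, the jug sat a few degrees spout-down in the grip until it was set down.

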